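# Lay out the watch bench for casing up

## Task

Lay the bench out for casing up a watch: put the watch movement centrally on the movement holder and the clear dust cover over it, lay the watch case in the middle of the casing cushion, put the case back flat in the empty half of the parts tray, and stand the loupe on the mat midway between the cushion and the holder, in line with them. Keep every piece the same way up as it lies now, and set the movement, the case and the cover down without dropping them.

Things in the scene. Friction and masses are not known exactly. Their poses are not given: they have to be found in the camera images.
- movement_mid (a point): Watch movement, loose: a metal disc 36 mm in diameter and about 9 mm high, train of wheels and bridges upward, with a small brass crown on its stem that sticks out of the rim along the movement's +x to 23 mm from the centre (crown 6 mm in diameter). About 40 g. The point is its centre, 4.5 mm above its underside; z up. Grip it across its y axis, clear of the crown.
- case_mid (a point): Watch case, loose, lying glass down: a steel ring 46 mm in outer diameter, 39 mm inside, 12 mm high, open at the top with its glass at the bottom, and four strap lugs, two at each end of its x axis (reaching 28 mm from the centre along x and 14 mm to each side along y). About 70 g. The point is its centre, 6 mm above its underside; z up. Grip it across its y axis (46 mm), clear of the lugs.
- caseback_mid (a point): Case back, loose: a plain solid steel disc 42 mm in diameter and 6 mm thick with six small notches round its upper edge. About 40 g. The point is its centre, 3 mm above its underside; z up.
- cover_knob (a point): Dust cover, loose: a clear plastic bell open at the bottom, 66 mm in outer diameter, 60 mm inside, 40 mm high (37 mm inside), with a black knob on top: neck 10 mm in diameter and 3 mm high, then the knob 14 mm in diameter and 13 mm high, 56 mm high in all. About 70 g. Lift it by the knob. The point is the centre of the knob, on the axis, 49.5 mm above the bell's rim; z up.
- loupe_mid (a point): Watchmaker's loupe, loose, standing lens end down: a black open tube 28 mm in diameter over its lower 18 mm, then flaring to 36 mm at the top, 28 mm high. About 25 g. The point is its centre, 14 mm above its underside; z up.
- holder: Movement holder, fixed: a round dark steel foot 84 mm in diameter and 8 mm thick, on it a short post and a round grey-brown two-jaw head 42 mm in diameter whose flat top is 26 mm above the underside. The movement rests on this top; the dust cover goes over movement and head and stands on the foot. Origin at the centre of its underside, z up; its underside lies on the mat (2 mm above the bench).
- cushion: Casing cushion, fixed: a round pad 80 mm in diameter and 22 mm high, aluminium foot with a black rubber top (flat, 74 mm across, hard). Origin at the centre of its underside, z up, on the mat (2 mm above the bench). The holder always stands on the line of the cushion's y axis (at its +y or -y side), 190 to 210 mm away between centres.
- tray: Parts tray, fixed: a pale flat tray, 92 mm along its x by 126 mm along its y, floor 2 mm thick, low rim and a middle divider 2 mm thick whose tops are 4.5 mm above its underside. The divider runs along x through the centre and parts it into two halves: the half at +y is empty (its centre at y = +31 mm, 88 by 60 mm inside), the half at -y holds a gasket, a spare crown and screws. Origin at the centre of its underside, z up, on the mat (2 mm above the bench).

How it is judged:
By the outcome, as a careful person would: the job done as asked, in the order asked, and still so for the second after the job is handed in, with the robot touching nothing.
It also fails if it takes over 109 s, if anything falls off the work surface, if the arm or the gripper's body presses on something with over 40 N, if the wrist force passes 120 N, or if a joint passes its speed limit or range.

## Robot

A 6-joint arm with a two-finger parallel gripper is mounted at the origin on the work surface. World frame = base frame: x ahead of the robot, y to its left, z up, the work surface at z = 0. Lengths are in mm, angles in rad, forces in N, time in s.
With the tool pointing down it reaches from about 400 to 825 mm from the base axis. Payload 7 kg.
Tool frame: the origin (TCP) lies at the very end of the fingers, on their centre line; the grasp point (between the pads) lies 19 mm behind it (robot.tcp_to_grasp is the z of the grasp point in the tool frame, in mm); z points along the fingers, y is the direction in which the jaws open and shut (so a half turn about z gives the same grasp; the last joint's range is limited). The gripper opens to 88 mm and grips with 3 to 60 N. Pads are 19 mm wide; open, the fingers measure 130 mm over their backs; the gripper's body (78 mm by 193 mm) begins 47 mm behind the grasp point.
Start: joints at [1.527, 0.359, 0.012, 0, -1.224, -0.288], TCP at [219.886, 638.158, 226.561] pointing down, gripper open.
Joint ranges: [-3.07, 3.07], [-1.43, 2.12], [-1.02, 1.25], [-3.03, 1.67], [-3.05, -0], [-3.03, 3.03]. Speed limits (rad/s): [2.39, 2.39, 3.01, 3.14, 3.14, 3.14].

## Interface

Orientations are given as a rotation vector (axis times angle).
In Python, from cell import robot, vision, job_done gives the robot as it stands.
- The arm moves only by the tool apply_moves, never from a script. Its argument "steps" is a list of rows, each a list of 3 entries, a list of its own where there are three numbers: the shift along the tool's x, y, z in cm, then the turn about the tool's z in degrees, then the gripper command: -1 is fully open, 1 is shut, values between are in proportion. A call has exactly 5 rows; each row is the pose to reach, as a shift and turn from the pose commanded when the call began, along the tool's axes at that moment; what a row does not reach only later rows make up. A row lasts 1/10 s, in which the tool goes at most 50 mm and 8.59 degrees, less where a joint would pass 70% of its speed; a pose out of reach is approached as far as the arm can. A call with a gripper value outside its range is refused whole. The fingers move at their own pace and stop on an object; the grip force is fixed at half the most. Time passes only in rows, so rows that repeat a pose let the fingers close, or fill a call up. It gives the time, the measured TCP pose, the force and the opening at its end, in the units of the state.
- robot.get_obs(): the state, without advancing time (a new reading comes with each control period).
- vision.capture(name): name is "side" or "top" or "wrist"; returns a dict with "frame" (400x640x3 uint8, red, green, blue), "fx", "fy", "cx", "cy" (pixels), "rvec" (rotation vector, rad) and "tvec" (3), from world to camera coordinates, as OpenCV has them. Camera axes: x right, y down, z forward; pixel columns grow to the right and rows downward; lengths in mm; the calibration is good to about 2 mm. A picture is of the moment at which its call begins. There is no depth.
- job_done(): hands the job in, once; it reports no verdict.
The state is a dict: "time_s": time; "joint_pos": joint angles; "qd": joint speeds; "joint_torque": joint torques, N m; "eef_pos": TCP position; "tool_rot": TCP orientation; "ft_force": force on the tool from outside, world axes, zero at the start; "moment": the same for the moment, N m; "finger_gap": opening from 0.0 (shut) to 1.0 (fully open).
Only numpy, scipy, OpenCV 4.12 (cv2) and the standard library are available. Lean on these libraries where they do the work, as an engineer would, in place of code of your own. Each camera call takes 0.05 s, during which the arm holds its last target.

## Working session

There is one attempt and no reset: what is moved stays moved. The work goes in short steps, Python scripts to look and compute and a tool call to move; the robot and the scene stay as the last step left them, time stands still between calls to the robot, and variables do not carry over. Pictures are saved under pics/ and viewed, and the job is handed in when it is done.

Besides the shell and the picture viewer there is one more tool, called after "Emit:" as name([rows], argument=value, ...), one row to a line, values as JSON. apply_moves: Moves the arm, as the interface text tells. Its arguments: {"type":"object","properties":{"steps":{"type":"array"}},"required":["steps"]}

```bash
mkdir -p pics; ls; python3 - <<'E'
from cell import robot, vision
import cv2
o=robot.get_obs(); print({k:o[k] for k in('time_s','eef_pos','tool_rot','finger_gap')}, robot.tcp_to_grasp)
for n in ('side','top','wrist'):
    c=vision.capture(n); cv2.imwrite(f'pics/{n}0.png',c['frame'][:,:,::-1])
    print(n,c['fx'],c['fy'],c['cx'],c['cy'],c['rvec'],c['tvec'])
E
```

```text
pics
{'time_s': 0.0, 'eef_pos': array([219.72131775, 637.71224508, 225.61563376]), 'tool_rot': array([ 3.09677833e+00, -5.18636801e-01, -2.37115949e-04]), 'finger_gap': 0.9969844868125182} -18.8
side 395.97998987470544 395.97998987470544 318.1525551298055 193.16497601740633 [ 2.03609993 -0.56857301  0.30328897] [-470.96905374  190.48202369  658.44532351]
top 454.5420789055302 454.5420789055302 328.65918942032334 189.01935494715087 [ 2.15155807 -2.14236013  0.13040442] [  2.1069841  517.14199742 968.96901107]
wrist 294.19035940446463 294.19035940446463 323.32237088831374 194.91864531956313 [-1.70591161  2.39404882  0.36774025] [674.67183359 -37.69363294 391.60943502]
```

View pics/side0.png

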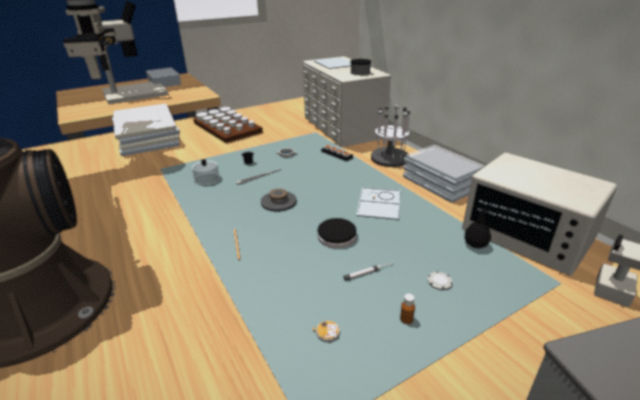

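View pics/top0.png

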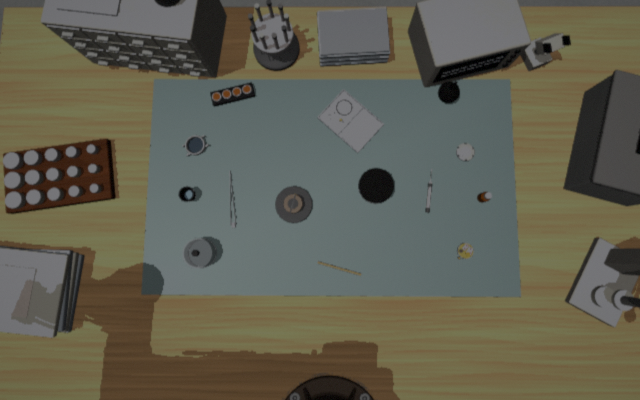

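View pics/wrist0.png

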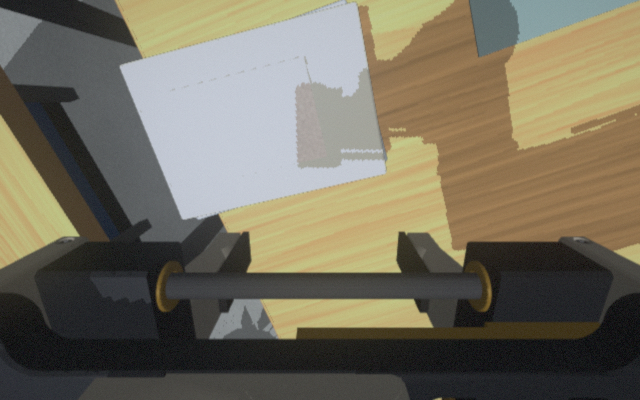

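```bash
cat > h.py <<'E'
import numpy as np, cv2
from cell import robot, vision
from scipy.spatial.transform import Rotation as R
def cap(n,save=None):
    c=vision.capture(n)
    if save: cv2.imwrite('pics/'+save+'.png',c['frame'][:,:,::-1])
    return c
def RT(c): return R.from_rotvec(c['rvec']).as_matrix(), np.array(c['tvec'],float)
def ray(c,px):
    M,t=RT(c); px=np.atleast_2d(np.array(px,float))
    d=np.c_[(px[:,0]-c['cx'])/c['fx'],(px[:,1]-c['cy'])/c['fy'],np.ones(len(px))]@M
    return -M.T@t, d
def onz(c,px,z):
    o,d=ray(c,px); return o+d*((z-o[2])/d[:,2])[:,None]
def proj(c,p):
    M,t=RT(c); q=np.atleast_2d(p)@M.T+t
    return np.c_[q[:,0]/q[:,2]*c['fx']+c['cx'],q[:,1]/q[:,2]*c['fy']+c['cy']]
def tri(l):
    A=np.zeros((3,3));b=np.zeros(3);rs=[]
    for c,px in l:
        o,d=ray(c,px);d=d[0]/np.linalg.norm(d[0]);P=np.eye(3)-np.outer(d,d);A+=P;b+=P@o;rs.append((o,P))
    x=np.linalg.solve(A,b); return x,[float(np.linalg.norm(P@(x-o))) for o,P in rs]
def pose():
    o=robot.get_obs(); return np.array(o['eef_pos']),R.from_rotvec(o['tool_rot']),o
def yaw(rot):
    y=rot.apply([0,1,0]); return np.degrees(np.arctan2(y[1],y[0]))  # world dir of jaw axis
def go(xyz,jaw=None):
    "shift in cm in tool axes and turn deg to bring TCP to xyz with jaw axis (mod 180) at world angle jaw"
    p,r,o=pose(); s=r.inv().apply(np.array(xyz,float)-p)/10
    t=None
    if jaw is not None:
        t=-((jaw-yaw(r)+90)%180-90)
    print('t',round(o['time_s'],2),'at',p.round(1),'jaw',round(yaw(r),1),'q6',round(o['joint_pos'][5],2),'gap',round(o['finger_gap'],3),'F',np.round(o['ft_force'],1),'-> shift cm',s.round(2),'turn',t)
E
python3 - <<'E'
from h import *
c=cap('top'); 
for n,px,z in [('mov',(465,250),7),('cback',(465,152),5),('case',(196,146),10),('loupe',(187,194),20),('cover',(198,252),40),('holder',(293,204),20),('cushion',(377,186),24),('tray',(350,121),4)]:
    p=onz(c,px,z)[0]; print(n,p.round(0),'r',round(np.hypot(*p[:2])))
w=cap('wrist');M,t=RT(w);print('wcam',(-M.T@t).round(1),M[2].round(2))
p,r,o=pose(); print(p, 'in tool', r.inv().apply(-M.T@t-p).round(1), r.inv().apply(M[2]).round(3), 'toolx',r.apply([1,0,0]).round(2))
print(robot.__dict__ if hasattr(robot,'__dict__') else '', [a for a in dir(robot) if a[0]!='_'])
E
```

```text
mov [ 385. -299.    7.] r 488
cback [ 608. -307.    5.] r 681
case [619. 310.  10.] r 692
loupe [507. 322.  20.] r 601
cover [378. 286.  40.] r 474
holder [485.  84.  20.] r 492
cushion [ 526. -103.   24.] r 536
tray [681. -44.   4.] r 682
wcam [298.  611.8 383.6] [-0.29  0.1  -0.95]
[219.81305952 637.99029117 226.13227275] in tool [  82.5   -0.6 -157.5] [-0.302  0.001  0.953] toolx [ 0.95 -0.33  0.  ]
{} ['IKError', 'get_obs', 'tcp_to_grasp']
```

```bash
python3 -c "
from h import *
go((430,330,300),-90)"
```

```text
t 0.25 at [219.8 638.  226.1] jaw -109.0 q6 -0.29 gap 1.001 F [-0.3  0.1  0.4] -> shift cm [29.91 22.28 -7.37] turn -19.0117645088055
```

Emit:
apply_moves([
  [[4,3,-2],-4,-1],
  [[8,6,-4],-8,-1],
  [[12,9,-6],-12,-1],
  [[16,12,-7.4],-16,-1],
  [[20,15,-7.4],-19,-1],
])

```text
time_s: 0.75
eef_pos: [353.9, 441.0, 301.9]
tool_rot: [-3.139, -0.005, -0.003]
ft_force: [0.8, 0.1, 0.8]
finger_gap: 0.997
```

```bash
python3 -c "
from h import *
go((430,230,300),-90);cap('wrist','w1')"
```

```text
t 0.75 at [353.9 441.  301.9] jaw -89.8 q6 0.33 gap 0.997 F [0.8 0.1 0.8] -> shift cm [ 7.53 21.12  0.14] turn 0.1921104330082386
```

View pics/w1.png

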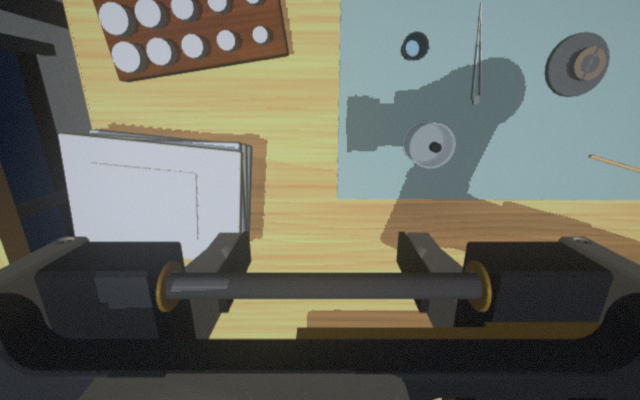

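The wrist view shows the cover at (432,147), the loupe at (414,46) and the holder at (578,64). The view lines up with the world axes. I'll move on towards the right.

Emit:
apply_moves([
  [[1.5,5,0],0,-1],
  [[3,10,0],0,-1],
  [[4.5,15,0],0,-1],
  [[6,20,0],0,-1],
  [[7.5,25,0],0,-1],
])

```text
time_s: 1.3
eef_pos: [424.6, 200.5, 300.0]
tool_rot: [-3.141, -0.001, -0.001]
ft_force: [1.2, 0.0, 0.6]
finger_gap: 1.003
```

```bash
python3 -c "
from h import *
go((430,-20,300),-90);cap('wrist','w2')"
```

```text
t 1.3 at [424.6 200.5 300. ] jaw -90.0 q6 0.71 gap 1.003 F [1.2 0.  0.6] -> shift cm [ 5.300e-01  2.205e+01 -1.000e-02] turn 0.01852173070818708
```

View pics/w2.png

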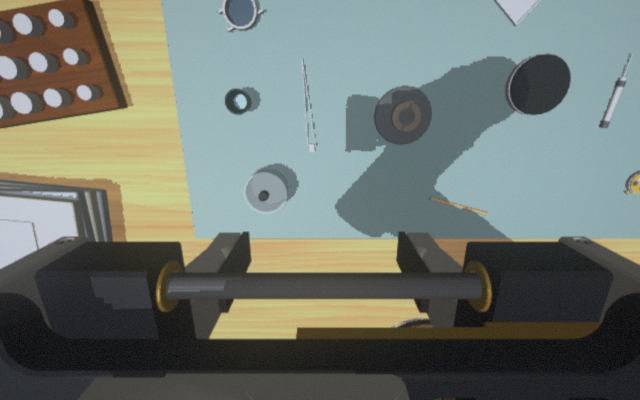

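This view shows the case (240,10), loupe (238,101), cover (266,190), holder (404,115), cushion (538,84) and movement (636,182). I'll save the calibration along with the next pictures.

```bash
cat >> h.py <<'E'
import pickle
def snap(n,save):
    c=cap(n,save); pickle.dump(c,open('pics/'+save+'.pkl','wb')); return c
def load(s): return pickle.load(open('pics/'+s+'.pkl','rb'))
E
python3 -c "
from h import *
snap('wrist','w3');snap('top','t3')"
```

Emit:
apply_moves([
  [[0.5,5,0],0,-1],
  [[1,10,0],0,-1],
  [[1,15,0],0,-1],
  [[1,20,0],0,-1],
  [[1,25,0],0,-1],
])

```text
time_s: 1.95
eef_pos: [434.5, -47.9, 300.0]
tool_rot: [-3.141, -0.002, -0.001]
ft_force: [1.0, -0.3, 0.0]
finger_gap: 0.998
```

```bash
python3 -c "
from h import *
go((330,-299,220),-90);snap('wrist','w4')"
```

```text
t 1.95 at [434.5 -47.9 300. ] jaw -89.9 q6 1.23 gap 0.998 F [ 1.  -0.3  0. ] -> shift cm [-10.5   25.1    7.98] turn 0.08723647601391349
```

View pics/w4.png

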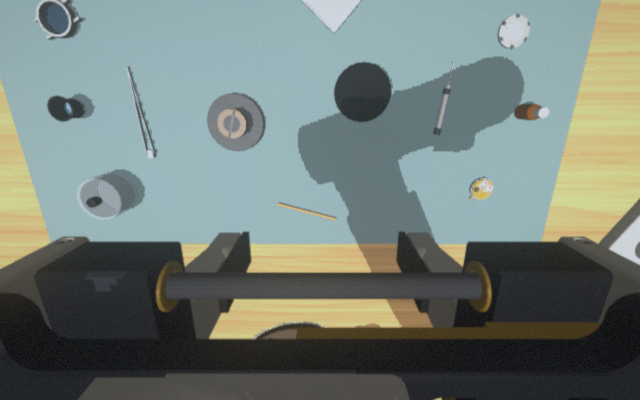

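This view shows the movement at (482,188) with its crown at lower left, the case back at (514,31), the holder at (235,122) and the cushion at (362,91).

Emit:
apply_moves([
  [[-1.2,4.4,2],0,-1],
  [[-2.4,8.8,4],0,-1],
  [[-3.6,13,6],0,-1],
  [[-5,17.4,8],0,-1],
  [[-6,22,10],0,-1],
])

```text
time_s: 2.5
eef_pos: [374.6, -266.5, 199.8]
tool_rot: [3.142, 0.002, 0.002]
ft_force: [1.9, 0.7, -0.3]
finger_gap: 0.996
```

```bash
python3 -c "
from h import *
go((360,-299,120),-90);snap('wrist','w5')"
```

```text
t 2.5 at [ 374.6 -266.5  199.8] jaw -89.9 q6 1.76 gap 0.996 F [ 1.9  0.7 -0.3] -> shift cm [-1.48  3.24  7.98] turn 0.0687867803617479
```

View pics/w5.png

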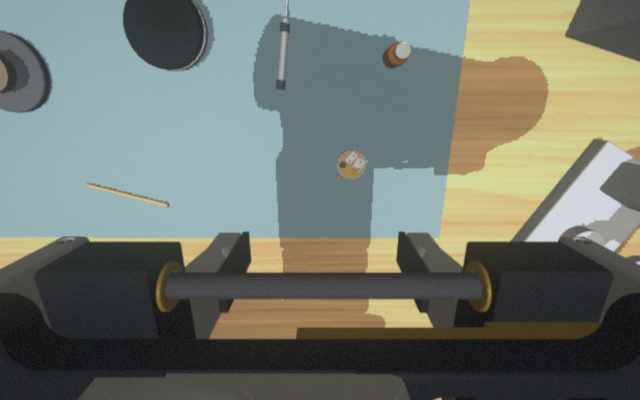

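```bash
python3 -c "
from h import *
print(pose()[2]['joint_pos'])
w=load('w5');p=onz(w,(351,164),8);print(p);a=onz(w,(338,177),7);print(a, np.degrees(np.arctan2(*(a-p)[0,1::-1])))
x,e=tri([(load('w4'),(482,188)),(w,(351,164)),(load('t3'),(465,250))]);print(x,e)
go((p[0,0],p[0,1],110),-133)
f=cv2.resize(w['frame'][120:200,300:400,::-1],None,fx=6,fy=6,interpolation=2);cv2.imwrite('pics/z5.png',f)
"
```

```text
[-1.98743821e-01  2.45425912e-02 -4.84372769e-01  1.98758557e-06
 -1.06667373e+00  1.76727527e+00]
[[ 385.97115634 -299.61972648    8.        ]]
[[ 369.58241603 -284.24993428    7.        ]] 136.83766066014536
[ 385.9165763  -299.66134137    7.2482122 ] [1.1198594841835214, 0.10077495914501608, 1.0817500117198038]
t 2.55 at [ 371.7 -270.5  196.3] jaw -90.1 q6 1.77 gap 1.0 F [-1.  -3.8 -1.5] -> shift cm [1.47 2.92 8.62] turn 42.870161670972266
```

View pics/z5.png

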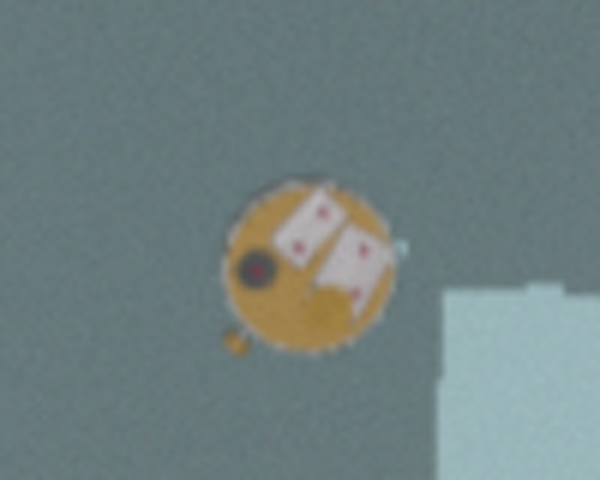

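Emit:
apply_moves([
  [[1.2,2.9,2],8.5,-1],
  [[1.2,2.9,4],17,-1],
  [[1.2,2.9,6],25.5,-1],
  [[1.2,2.9,9],34,-1],
  [[1.2,2.9,9],42.5,-1],
])

```text
time_s: 3.05
eef_pos: [385.2, -293.2, 106.6]
tool_rot: [-2.924, 1.148, 0.01]
ft_force: [-0.4, 1.5, -0.2]
finger_gap: 0.997
```

```bash
python3 -c "
from h import *
snap('side','s6');w=snap('wrist','w6');go((386,-299.6,110),-133);go((386,-299.6,110),-133)
cv2.imwrite('pics/z6.png',cv2.resize(w['frame'][120:270,220:420,::-1],None,fx=4,fy=4,interpolation=2))
"
```

```text
t 3.15 at [ 387.1 -294.   109.3] jaw -132.6 q6 1.07 gap 1.001 F [ 0.5 -0.3  0.4] -> shift cm [ 0.3   0.48 -0.07] turn 0.4064804225016587
t 3.15 at [ 387.1 -294.   109.3] jaw -132.6 q6 1.07 gap 1.001 F [ 0.5 -0.3  0.4] -> shift cm [ 0.3   0.48 -0.07] turn 0.4064804225016587
```

View pics/z6.png

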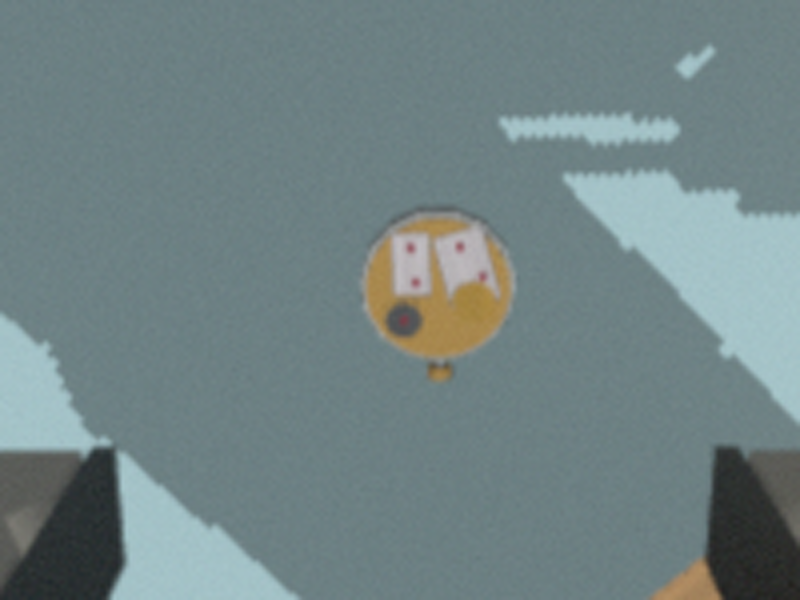

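The movement's centre is at about (329.6,191.5) and its crown is straight down at (330,213), so the jaw axis lines up.

```bash
python3 -c "
from h import *
w=load('w6');p=onz(w,(329.6,191.5),10.5)[0];print(p)
x,e=tri([(load('w4'),(482,188)),(w,(329.6,191.5)),(load('t3'),(465,250)),(load('w5'),(351.2,164.3))]);print(x,e)
p6,r,o=pose();print('movement in tool (mm)',r.inv().apply(p-p6))
a=onz(w,[(330,213)],7)[0];print(np.degrees(np.arctan2(a[1]-p[1],a[0]-p[0])))
"
```

```text
[ 385.75648211 -300.41722879   10.5       ]
[ 385.59419894 -299.77604417    7.27490177] [1.2950658606464303, 0.5979791664595465, 1.0191989330855482, 0.21194577312547405]
movement in tool (mm) [ 3.5430773   5.50940022 98.83655855]
138.1536352696829
```

Emit:
apply_moves([
  [[0.35,0.5,3.5],0,-1],
  [[0.35,0.5,7],0,-1],
  [[0.35,0.5,9],0,-1],
  [[0.35,0.5,10],0,-1],
  [[0.35,0.5,10.3],0,-1],
])

```text
time_s: 3.65
eef_pos: [386.5, -300.5, 6.9]
tool_rot: [2.93, -1.134, -0.001]
ft_force: [0.1, -0.1, 0.1]
finger_gap: 1.005
```

```bash
python3 -c "
from h import *
w=snap('wrist','w7');go((385.7,-300,4.5),-132.6)
cv2.imwrite('pics/z7.png',cv2.resize(w['frame'][180:300,220:420,::-1],None,fx=4,fy=4,interpolation=2))
"
```

```text
t 3.7 at [ 386.6 -300.6    7.2] jaw -132.4 q6 1.09 gap 1.001 F [ 0.2 -0.3 -0.5] -> shift cm [-0.11  0.02  0.27] turn 0.23776751169697263
```

View pics/z7.png

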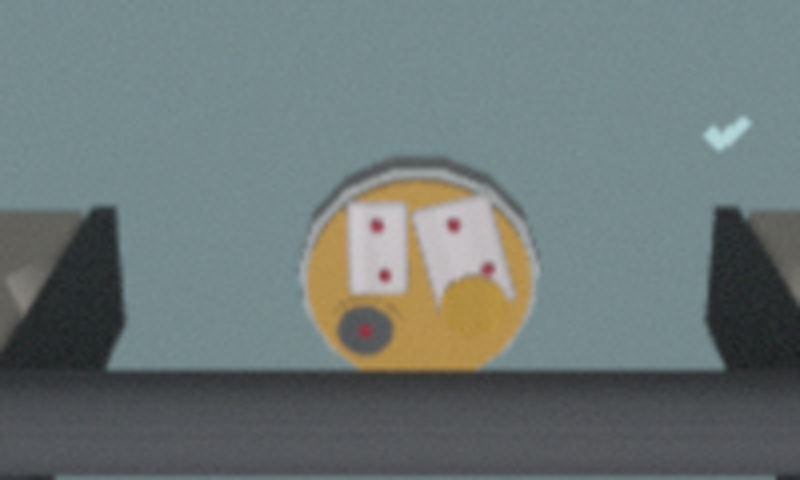

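It is centred between the fingers. I'll go down the last bit and close.

Emit:
apply_moves([
  [[-0.05,0,0.25],0,-1],
  [[-0.05,0,0.25],0,1],
  [[-0.05,0,0.25],0,1],
  [[-0.05,0,0.25],0,1],
  [[-0.05,0,0.25],0,1],
])

```text
time_s: 4.2
eef_pos: [385.9, -300.5, 5.2]
tool_rot: [-2.928, 1.139, -0.001]
ft_force: [0.1, -0.8, -1.3]
finger_gap: 0.698
```

Emit:
apply_moves([
  [[0,0,0],0,1],
  [[0,0,0],0,1],
  [[0,0,0],0,1],
  [[0,0,-1],0,1],
  [[0,0,-3],0,1],
])

```text
time_s: 4.7
eef_pos: [384.5, -300.1, 34.4]
tool_rot: [2.928, -1.139, -0.005]
ft_force: [1.1, -1.1, -0.5]
finger_gap: 0.376
```

```bash
python3 -c "
from h import *
w=snap('wrist','w8');p,r,o=pose();go((400,-200,130),-132)
print('holder,tray,cushion in w3: later')
cv2.imwrite('pics/z8.png',cv2.resize(w['frame'][180:300,220:420,::-1],None,fx=4,fy=4,interpolation=2))
t=load('w4');cv2.imwrite('pics/z4.png',cv2.resize(t['frame'][60:180,160:420,::-1],None,fx=3,fy=3,interpolation=2))
"
```

```text
t 4.75 at [ 386.8 -301.    38.2] jaw -132.5 q6 1.09 gap 0.377 F [ 1.6 -0.4  2.7] -> shift cm [-5.82 -8.35 -9.19] turn -0.46582146021358994
holder,tray,cushion in w3: later
```

View pics/z8.png

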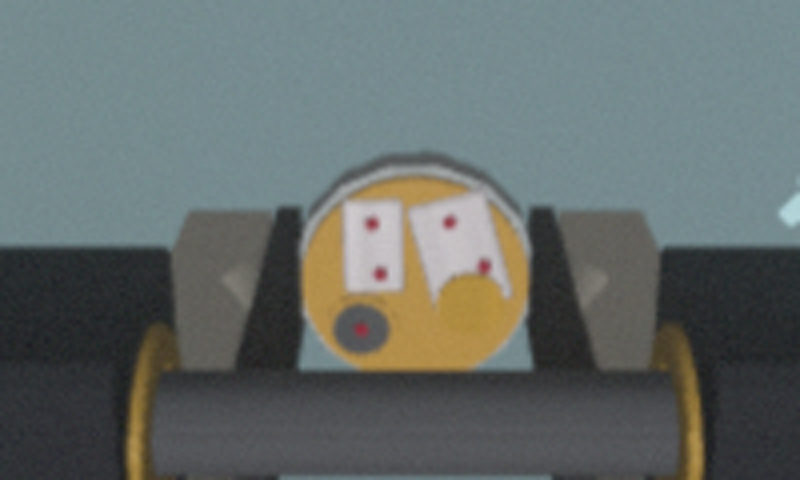

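View pics/z4.png

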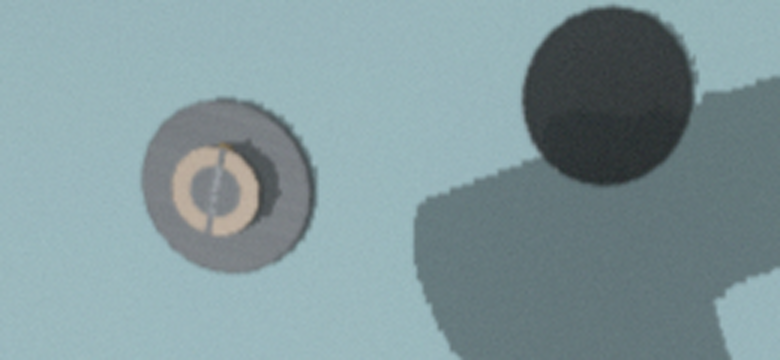

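The grasp is good: the movement is centred and level, and the crown is clear of the pads. In z4 the holder head centre is at full-image (232,124). I'll carry the movement over.

```bash
python3 -c "
from h import *
w=load('w8');p,r,o=pose();q=onz(w,(323.9,247),p[2]+6)[0];print('held off in tool',r.inv().apply(q-p))
print(tri([(load('w3'),(405,115.5)),(load('w4'),(232,123.7)),(load('t3'),(293,204))]))
go((485,84,140),-90)
"
```

```text
held off in tool [ 2.66133062  0.50256061 -5.99416658]
(array([486.98521713,  81.6830321 ,  30.69142016]), [2.6432521765263615, 0.6712198274047374, 3.253914960175367])
t 4.75 at [ 386.8 -301.    38.2] jaw -132.5 q6 1.09 gap 0.377 F [ 1.6 -0.4  2.7] -> shift cm [-18.73 -35.04 -10.21] turn -42.46582146021359
```

Emit:
apply_moves([
  [[-2,-3.5,-3],-8.5,1],
  [[-4.2,-7.5,-5],-17,1],
  [[-6.4,-11.5,-7],-25.5,1],
  [[-8.5,-15.5,-9],-34,1],
  [[-10.7,-19.5,-10.2],-42.5,1],
])

```text
time_s: 5.25
eef_pos: [439.4, -82.6, 139.3]
tool_rot: [-3.141, -0.009, -0.005]
ft_force: [1.4, 0.1, -1.1]
finger_gap: 0.378
```

Emit:
apply_moves([
  [[0,-4.5,0],0,1],
  [[0,-9,0],0,1],
  [[0,-13.5,0],0,1],
  [[0,-17,0],0,1],
  [[0,-18.5,0],0,1],
])

```text
time_s: 5.75
eef_pos: [438.7, 103.3, 137.7]
tool_rot: [-3.141, -0.004, -0.002]
ft_force: [-0.9, -0.6, -0.3]
finger_gap: 0.378
```

```bash
python3 -c "
from h import *
w=snap('wrist','w9');go((485,84,140),-90)
"
```

```text
t 5.8 at [439.  103.8 137.6] jaw -89.9 q6 0.9 gap 0.377 F [1.1 2.  0.6] -> shift cm [ 4.59  1.99 -0.23] turn 0.14017466093994813
```

View pics/w9.png

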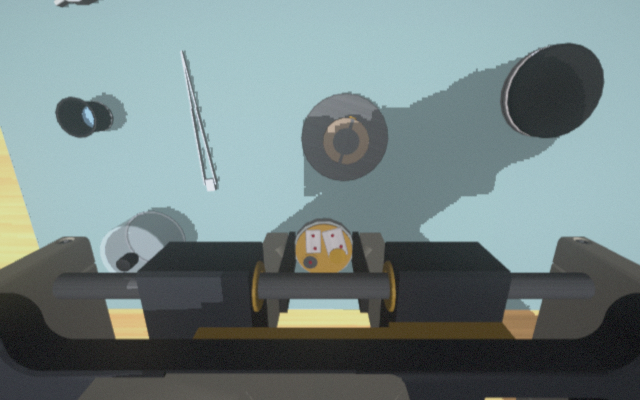

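The holder's foot is at (345,137) and its head at (346,139). The held movement is at (324,247).

Emit:
apply_moves([
  [[2,1,0],0,1],
  [[4,1.9,0.7],0,1],
  [[4.5,1.9,1.2],0,1],
  [[4.5,1.9,1.2],0,1],
  [[4.5,1.9,1.2],0,1],
])

```text
time_s: 6.3
eef_pos: [482.9, 81.0, 124.8]
tool_rot: [3.141, -0.002, -0.001]
ft_force: [-0.9, 0.6, -0.6]
finger_gap: 0.38
```

```bash
python3 -c "
from h import *
w=snap('wrist','w10');go((485,84,140),-90)
cv2.imwrite('pics/z10.png',cv2.resize(w['frame'][120:280,220:420,::-1],None,fx=4,fy=3.75,interpolation=2))
"
```

```text
t 6.35 at [483.   81.3 125. ] jaw -90.0 q6 1.0 gap 0.38 F [-0.6 -0.9  0.1] -> shift cm [ 0.2  -0.27 -1.5 ] turn -0.035583144234053066
```

View pics/z10.png

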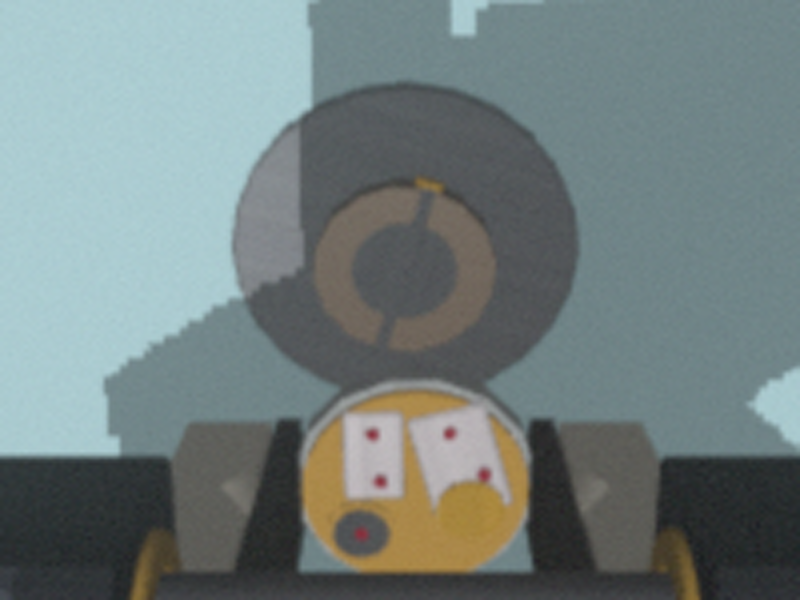

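```bash
cat >> h.py <<'E'
def ell(c,mask,show=False):
    cs,_=cv2.findContours(mask.astype(np.uint8),cv2.RETR_EXTERNAL,cv2.CHAIN_APPROX_NONE)
    k=max(cs,key=cv2.contourArea); return cv2.fitEllipse(cv2.convexHull(k)), k
def circ(c,pts,z):
    "fit circle to contour pixels cast on plane z"
    q=onz(c,pts,z)[:,:2]; A=np.c_[2*q,np.ones(len(q))]; s=np.linalg.lstsq(A,(q**2).sum(1),rcond=None)[0]
    return s[:2],np.sqrt(s[2]+s[0]**2+s[1]**2)
E
python3 -c "
from h import *
w=load('w10');f=w['frame'].astype(int);h=cv2.cvtColor(w['frame'],cv2.COLOR_RGB2HSV)
print(h[191,302],h[191,321],h[150,300],h[255,324],h[192,340])
m=((f[:,:,0]-f[:,:,2])>18); 
m1=m.copy();m1[:165]=0;m1[217:]=0;m1[:,:290]=0;m1[:,360:]=0
e,k=ell(w,m1);print(e,circ(w,cv2.convexHull(k)[:,0],28))
m2=m.copy();m2[:220]=0;m2[270:]=0;m2[:,:294]=0;m2[:,354:]=0
e,k=ell(w,m2);print(e);p,r,o=pose()
hp=cv2.convexHull(k)[:,0];hp=hp[hp[:,1]<262]
for dz in(5,6,7):
  cc,rad=circ(w,hp,p[2]+dz);print(cc,rad,r.inv().apply([*cc,p[2]+dz]-p))
"
```

```text
[ 17  45 114] [114  14  91] [97 24 94] [ 20 147 170] [ 17  47 113]
((325.2929382324219, 192.40040588378906), (33.32133483886719, 39.40925598144531), 17.765636444091797) (array([487.77589748,  82.78802657]), np.float64(18.852607989515196))
((323.3426208496094, 249.3137664794922), (51.33385467529297, 57.277801513671875), 87.13600158691406)
[483.86617596  81.40753786] 16.55915974972759 [ 0.87938033 -0.15033689 -5.0002901 ]
[484.40367534  81.40811171] 16.450425073198506 [ 1.41656345 -0.15116381 -6.00045985]
[484.94117473  81.40868555] 16.341690396685628 [ 1.95374656 -0.15199074 -7.0006296 ]
```

```bash
python3 -c "
from h import *
w=load('w10');f=w['frame'].astype(int)
m=((f[:,:,0]-f[:,:,2])>14); 
m[:170]=0;m[214:]=0;m[:,:295]=0;m[:,348:]=0
ys,xs=np.nonzero(m);hp=cv2.convexHull(np.c_[xs,ys].astype(np.int32))[:,0]
print(xs.min(),xs.max(),ys.min(),ys.max(),circ(w,hp,28),onz(w,(321.25,191.3),28))
# foot
p=[(278.5,183.5),(364.3,183.5)];print('foot mid',onz(w,p,10).mean(0))
"
```

```text
299 343 170 212 (array([488.2931114,  83.670498 ]), np.float64(20.147366146130857)) [[488.38070391  83.19543184  28.        ]]
foot mid [490.7262853   83.13661158  10.        ]
```

Emit:
apply_moves([
  [[0.4,-0.18,3],0,1],
  [[0.4,-0.18,6],0,1],
  [[0.4,-0.18,8],0,1],
  [[0.4,-0.18,8.6],0,1],
  [[0.4,-0.18,8.6],0,1],
])

```text
time_s: 6.85
eef_pos: [487.1, 83.3, 38.7]
tool_rot: [3.141, 0.0, -0.002]
ft_force: [-0.2, -0.6, 1.1]
finger_gap: 0.383
```

```bash
python3 -c "
from h import *
w=snap('wrist','w11');s=snap('side','s11');go((488.3,83.3,31),-90)
cv2.imwrite('pics/z11.png',np.vstack([cv2.resize(w['frame'][180:280,220:420,::-1],None,fx=4,fy=3,interpolation=2),cv2.resize(s['frame'][150:225,220:420,::-1],None,fx=4,fy=4,interpolation=2)]))
"
```

```text
t 6.95 at [488.2  83.8  39.9] jaw -90.0 q6 1.0 gap 0.38 F [ 0.9  0.  -0.6] -> shift cm [0.01 0.05 0.89] turn 0.02466394548510209
```

View pics/z11.png

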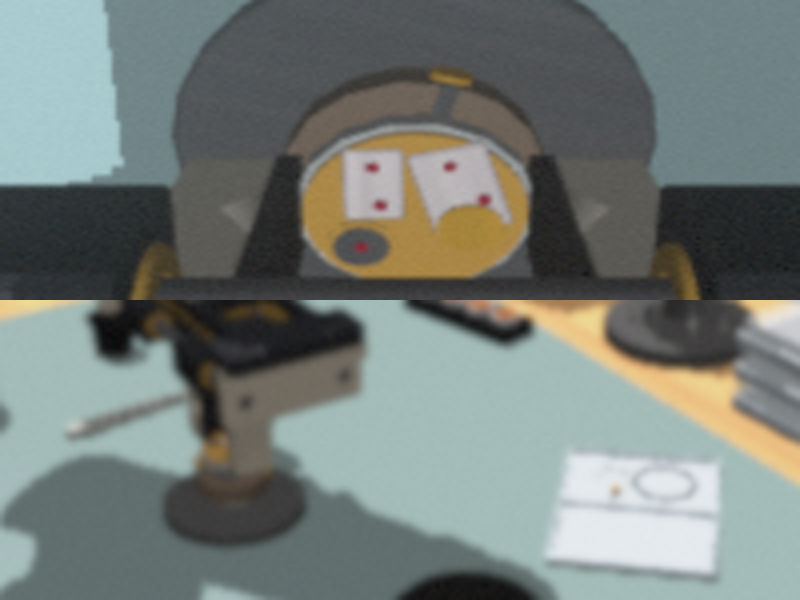

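Sideways it is centred: the movement is at x≈416 and the head spans 287 to 545. I'll check fore-aft from the front edges.

```bash
python3 -c "
from h import *
w=load('w11');f=w['frame'].astype(int)
print('col',[tuple(f[r,318]) for r in range(203,230,1)])
print('head front x-21',onz(w,(323.8,208.5),28)[0,0]-21)
p,r,o=pose()
for dz,rr,row in((6,18,222),(6,17,224)): print(onz(w,(323.8,row),p[2]+dz)[0,0]-rr)
"
```

```text
col [(np.int64(67), np.int64(67), np.int64(62)), (np.int64(67), np.int64(63), np.int64(61)), (np.int64(61), np.int64(59), np.int64(53)), (np.int64(62), np.int64(58), np.int64(54)), (np.int64(85), np.int64(77), np.int64(73)), (np.int64(103), np.int64(94), np.int64(85)), (np.int64(107), np.int64(97), np.int64(88)), (np.int64(111), np.int64(102), np.int64(89)), (np.int64(110), np.int64(101), np.int64(91)), (np.int64(110), np.int64(98), np.int64(89)), (np.int64(110), np.int64(99), np.int64(88)), (np.int64(110), np.int64(102), np.int64(90)), (np.int64(114), np.int64(103), np.int64(94)), (np.int64(110), np.int64(101), np.int64(90)), (np.int64(106), np.int64(95), np.int64(86)), (np.int64(96), np.int64(92), np.int64(87)), (np.int64(81), np.int64(82), np.int64(83)), (np.int64(82), np.int64(83), np.int64(87)), (np.int64(110), np.int64(113), np.int64(113)), (np.int64(141), np.int64(144), np.int64(143)), (np.int64(143), np.int64(142), np.int64(140)), (np.int64(131), np.int64(118), np.int64(100)), (np.int64(149), np.int64(123), np.int64(70)), (np.int64(168), np.int64(134), np.int64(71)), (np.int64(171), np.int64(136), np.int64(72)), (np.int64(171), np.int64(137), np.int64(78)), (np.int64(163), np.int64(141), np.int64(114))]
head front x-21 486.74259417781076
488.4320472015339
488.2355479261775
```

Emit:
apply_moves([
  [[-0.06,0,0.3],0,1],
  [[-0.06,0,0.6],0,1],
  [[-0.06,0,0.8],0,1],
  [[-0.06,0,0.87],0,1],
  [[-0.06,0,0.87],0,1],
])

```text
time_s: 7.45
eef_pos: [487.2, 83.5, 31.3]
tool_rot: [-3.141, -0.001, -0.001]
ft_force: [-5.5, 0.6, 13.6]
finger_gap: 0.376
```

```bash
python3 -c "
from h import *
s=snap('side','s12');w=snap('wrist','w12');go((488.3,83.3,31),-90)
cv2.imwrite('pics/z12.png',np.vstack([cv2.resize(w['frame'][180:280,220:420,::-1],None,fx=4,fy=3,interpolation=2),cv2.resize(s['frame'][170:220,240:340,::-1],None,fx=8,fy=6,interpolation=2)]))
"
```

```text
t 7.55 at [487.3  83.5  31.3] jaw -90.0 q6 1.0 gap 0.375 F [-3.7  0.7 13.3] -> shift cm [0.1  0.02 0.03] turn 0.017739453864081156
```

View pics/z12.png

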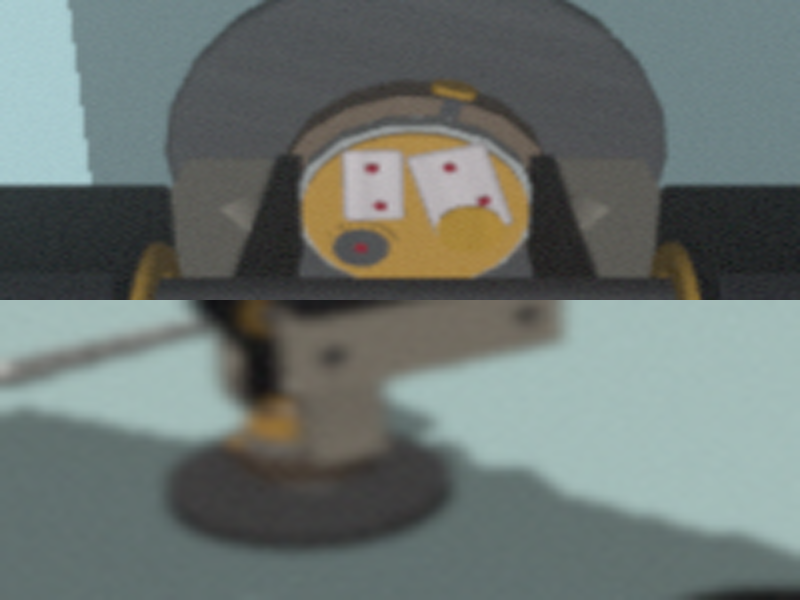

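Contact is at 13 N. I'll ease off a little and open.

Emit:
apply_moves([
  [[0,0,-0.04],0,1],
  [[0,0,-0.04],0,0.1],
  [[0,0,-0.04],0,-0.3],
  [[0,0,-0.04],0,-1],
  [[0,0,-0.04],0,-1],
])

```text
time_s: 8.05
eef_pos: [487.0, 83.4, 30.4]
tool_rot: [3.142, -0.0, -0.0]
ft_force: [-0.9, 0.3, 0.1]
finger_gap: 0.664
```

Emit:
apply_moves([
  [[0,0,-0.1],0,-1],
  [[0,0,-2],0,-1],
  [[0,0,-5],0,-1],
  [[0,0,-8.5],0,-1],
  [[0,0,-9.3],0,-1],
])

```text
time_s: 8.55
eef_pos: [489.0, 84.2, 127.2]
tool_rot: [-3.139, -0.001, -0.008]
ft_force: [0.8, -0.1, -1.0]
finger_gap: 0.996
```

```bash
python3 -c "
from h import *
w=snap('wrist','w13');go((380,275,160),-90)
cv2.imwrite('pics/z13.png',cv2.resize(w['frame'][120:280,220:420,::-1],None,fx=4,fy=3.75,interpolation=2))
"
```

```text
t 8.6 at [488.7  84.2 126.8] jaw -90.0 q6 1.0 gap 1.0 F [0.8 0.5 0.8] -> shift cm [-10.85 -19.09  -3.33] turn 0.01562785551746515
```

View pics/z13.png

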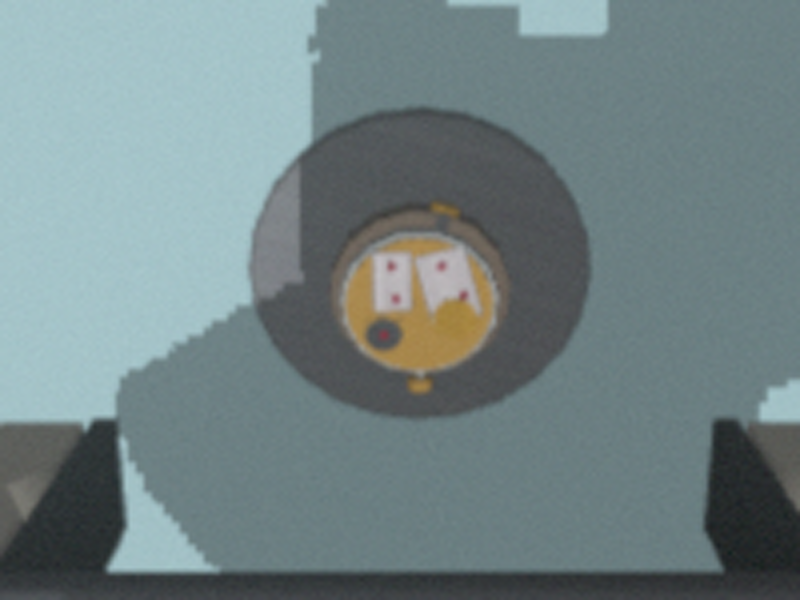

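```bash
python3 -c "
from h import *
w=load('w13')
P=lambda x,y:(220+x/4-0.4,120+y/3.75-0.4)
def c(l,r,t,b,z): return (onz(w,[P((l+r)/2,t),P((l+r)/2,b),P(l,(t+b)/2),P(r,(t+b)/2)],z)[:,:2])
f=c(250,590,107,418,10);print('foot',f[:2,0].mean(),f[2:,1].mean(),f[0,0]-f[1,0],f[2,1]-f[3,1])
for z in(36,37):
  m=c(342,498,231,374,z);print('mov',m[:2,0].mean(),m[2:,1].mean(),m[0,0]-m[1,0],m[2,1]-m[3,1])
"
```

```text
foot 488.8123710560062 83.61399200015957 84.30118252516604 82.81121303489454
mov 487.9471909040909 83.67172534419258 35.84754713664046 34.79652078965509
mov 488.27963858600253 83.67484866745195 35.70371443193312 34.656905164616504
```

The movement sits on the head within about 0.6 mm of the centre. Next is the cover.

Emit:
apply_moves([
  [[-1,-4,-3],0,-1],
  [[-3,-8,-3.3],0,-1],
  [[-6,-12,-3.3],0,-1],
  [[-8.5,-16,-3.3],0,-1],
  [[-11,-19.5,-3.3],0,-1],
])

```text
time_s: 9.1
eef_pos: [375.5, 279.6, 155.7]
tool_rot: [3.141, -0.0, -0.001]
ft_force: [1.1, 0.1, -1.8]
finger_gap: 0.999
```

Emit:
apply_moves([
  [[0,0,0],0,-1],
  [[0,0,0],0,-1],
  [[0,0,0],0,-1],
  [[0,0,0],0,-1],
  [[0,0,0],0,-1],
])

```text
time_s: 9.6
eef_pos: [377.6, 277.5, 156.3]
tool_rot: [3.141, -0.003, -0.0]
ft_force: [-1.1, -0.2, -0.1]
finger_gap: 0.998
```

```bash
python3 -c "
from h import *
w=snap('wrist','w14');go((380,275,160),-90)
"
```

```text
t 9.65 at [377.5 277.6 156.4] jaw -90.1 q6 0.51 gap 0.998 F [ 0.8 -0.6 -0.4] -> shift cm [ 0.25  0.26 -0.36] turn -0.10991829818939891
```

View pics/w14.png

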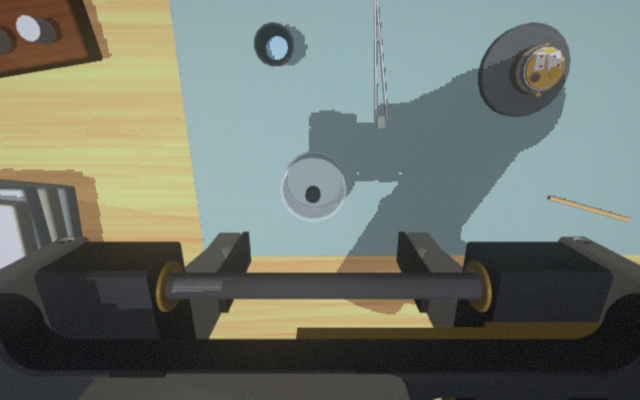

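The knob is at (313,194) and the bell's rim at about (313,187). I'll locate the knob in several views.

```bash
python3 -c "
from h import *
L=[]
for n,(x,y),s in (('w14',(313,194),14),('w3',(264,195),12),('w4',(93,202),12),('w9',(128,262),14)):
  w=load(n);g=cv2.cvtColor(w['frame'],cv2.COLOR_RGB2GRAY).astype(int);m=np.zeros(g.shape,bool);m[y-s:y+s,x-s:x+s]=g[y-s:y+s,x-s:x+s]<75
  ys,xs=np.nonzero(m);c=(xs.mean(),ys.mean());L.append((w,c));print(n,c,xs.min(),xs.max(),ys.min(),ys.max(),m.sum())
print(tri(L[:3]),tri([L[0],L[2]]))
print(onz(L[0][0],L[0][1],55))
go((0,0,0),-90)
w=L[0][0];cv2.imwrite('pics/z14.png',cv2.resize(w['frame'][130:240,250:390,::-1],None,fx=5,fy=5,interpolation=2))
"
```

```text
w14 (np.float64(312.4597701149425), np.float64(193.89655172413794)) 306 319 186 201 174
w3 (np.float64(261.22222222222223), np.float64(193.27777777777777)) 258 264 191 196 18
w4 (np.float64(93.85), np.float64(201.34)) 87 101 197 206 100
w9 (np.float64(127.73816155988858), np.float64(264.7158774373259)) 114 141 253 275 359
(array([379.27882178, 286.89523516,  50.5855884 ]), [1.7984344334593578, 2.7391975775366766, 0.9984237239675033]) (array([377.8859038 , 288.04191946,  50.10554057]), [0.23230217187242758, 0.23230217187236787])
[[379.17462324 287.84899888  55.        ]]
t 9.65 at [377.5 277.6 156.4] jaw -90.1 q6 0.51 gap 0.998 F [ 0.8 -0.6 -0.4] -> shift cm [-37.7   27.83  15.65] turn -0.10991829818939891
```

View pics/z14.png

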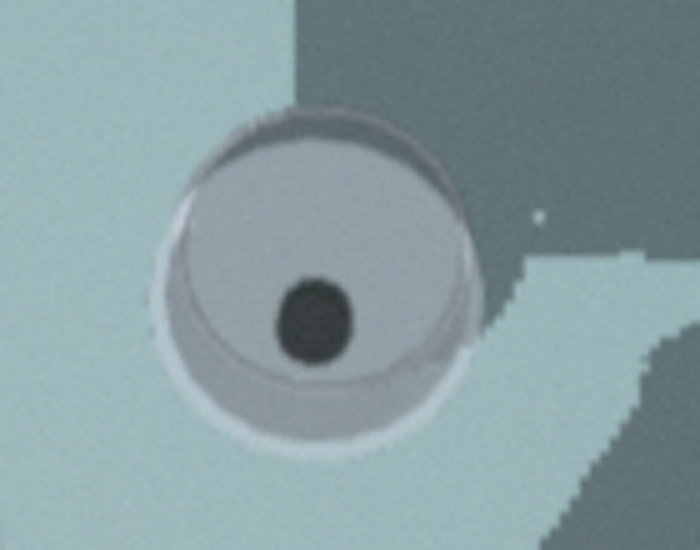

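Emit:
apply_moves([
  [[0.05,-1.04,2],0,-1],
  [[0.05,-1.04,6],0,-1],
  [[0.05,-1.04,9],0,-1],
  [[0.05,-1.04,10.5],0,-1],
  [[0.05,-1.04,10.9],0,-1],
])

```text
time_s: 10.15
eef_pos: [377.2, 287.2, 45.7]
tool_rot: [3.138, -0.002, -0.003]
ft_force: [-0.4, 0.4, 0.1]
finger_gap: 1.002
```

```bash
python3 -c "
from h import *
w=snap('wrist','w15');go((378,288,44.2),-90);go((378,288,44.2),-90)
cv2.imwrite('pics/z15.png',cv2.resize(w['frame'][120:280,220:420,::-1],None,fx=4,fy=3.75,interpolation=2))
"
```

```text
t 10.2 at [377.4 287.7  46.3] jaw -90.1 q6 0.5 gap 1.002 F [ 0.3  0.  -0.7] -> shift cm [ 0.06 -0.03  0.21] turn -0.06842570525621738
t 10.2 at [377.4 287.7  46.3] jaw -90.1 q6 0.5 gap 1.002 F [ 0.3  0.  -0.7] -> shift cm [ 0.06 -0.03  0.21] turn -0.06842570525621738
```

View pics/z15.png

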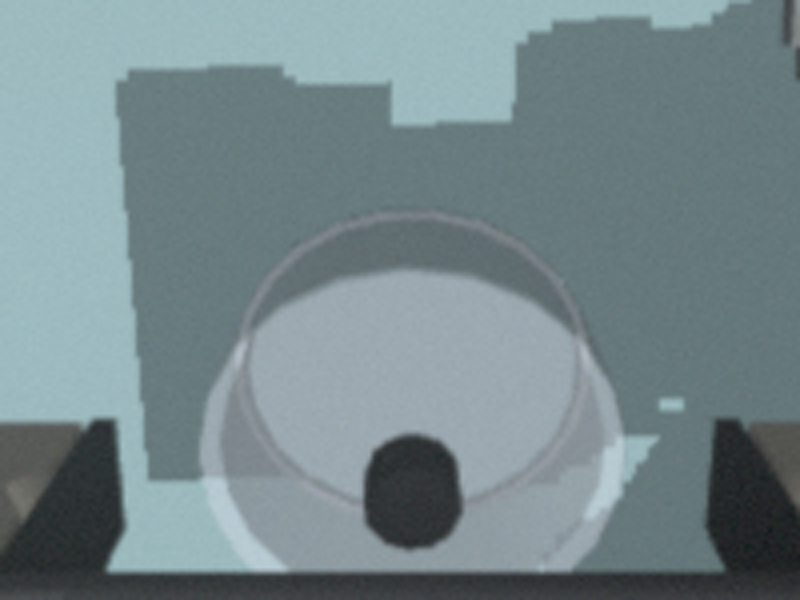

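The knob is at x 412 and the middle of the fingers is at 416. I'll close.

Emit:
apply_moves([
  [[0.05,-0.05,0.2],0,-1],
  [[0.05,-0.05,0.2],0,1],
  [[0.05,-0.05,0.2],0,1],
  [[0.05,-0.05,0.2],0,1],
  [[0.05,-0.05,0.2],0,1],
])

```text
time_s: 10.7
eef_pos: [378.1, 289.6, 46.0]
tool_rot: [-3.141, 0.0, -0.001]
ft_force: [0.2, -0.7, 0.5]
finger_gap: 0.694
```

Emit:
apply_moves([
  [[0,0,0],0,1],
  [[0,0,0],0,1],
  [[0,0,0],0,1],
  [[0,0,0],0,1],
  [[0,0,0],0,1],
])

```text
time_s: 11.2
eef_pos: [378.0, 289.3, 45.5]
tool_rot: [3.142, -0.0, -0.0]
ft_force: [0.2, -0.7, -0.7]
finger_gap: 0.243
```

```bash
python3 -c "
from h import *
go((485,84,165),-90)"
```

```text
t 11.2 at [378.  289.3  45.5] jaw -90.0 q6 0.5 gap 0.243 F [ 0.2 -0.7 -0.7] -> shift cm [ 10.7   20.53 -11.95] turn -0.008674878985914347
```

Emit:
apply_moves([
  [[0,0,0.08],0,1],
  [[0,0,0.08],0,1],
  [[0,0,0.08],0,1],
  [[0,0,0.08],0,1],
  [[0,0,-1],0,1],
])

```text
time_s: 11.7
eef_pos: [377.4, 288.4, 54.7]
tool_rot: [3.139, -0.001, -0.002]
ft_force: [0.4, 0.1, -1.0]
finger_gap: 0.148
```

```bash
python3 -c "
from h import *
go((485,84,165),-90);w=snap('wrist','w16')
cv2.imwrite('pics/z16.png',cv2.resize(w['frame'][120:280,220:420,::-1],None,fx=4,fy=3.75,interpolation=2))"
```

```text
t 11.7 at [377.4 288.4  54.7] jaw -90.0 q6 0.5 gap 0.148 F [ 0.4  0.1 -1. ] -> shift cm [ 10.76  20.46 -11.  ] turn -0.034366743599477445
```

View pics/z16.png

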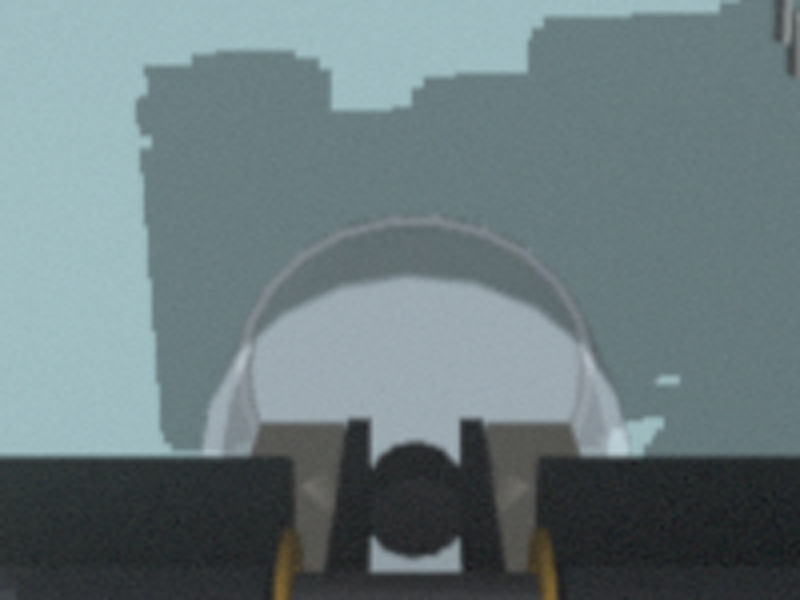

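The knob is gripped and the bell hangs level.

```bash
python3 -c "
from h import *
w=load('w16')
p,r,o=pose();print(p)
P=(220+416/4-.4,120+498/3.75-.4)
for z in (11,13): print(r.inv().apply(onz(w,P,p[2]+z)[0]-p))
# camera pose consistency
M,t=RT(w);print(r.inv().apply(-M.T@t-p))
"
```

```text
[378.30001136 289.5714051   57.05545509]
[  3.02222479   0.85905107 -10.99883795]
[  4.11903063   0.85161387 -12.99833042]
[  82.06531225    0.32307767 -155.09549902]
```

Emit:
apply_moves([
  [[0,0,-4],0,1],
  [[3,5,-7],0,1],
  [[5.5,10,-7],0,1],
  [[8,15,-7],0,1],
  [[10.7,20,-7],0,1],
])

```text
time_s: 12.25
eef_pos: [470.5, 116.9, 126.5]
tool_rot: [-3.14, -0.001, -0.003]
ft_force: [1.1, 1.1, -0.9]
finger_gap: 0.144
```

```bash
python3 -c "
from h import *
w=snap('wrist','w17');s=snap('side','s17');go((488.5,83.5,110),-90)
cv2.imwrite('pics/z17.png',np.hstack([cv2.resize(w['frame'][120:280,220:420,::-1],None,fx=2,fy=2,interpolation=2),cv2.resize(s['frame'][130:210,230:330,::-1],None,fx=4,fy=4,interpolation=2)]))"
```

```text
t 12.35 at [471.2 113.8 125.7] jaw -90.3 q6 0.92 gap 0.144 F [-1.1 -0.7 -0.5] -> shift cm [1.75 3.02 1.57] turn -0.34732024625505176
```

View pics/z17.png

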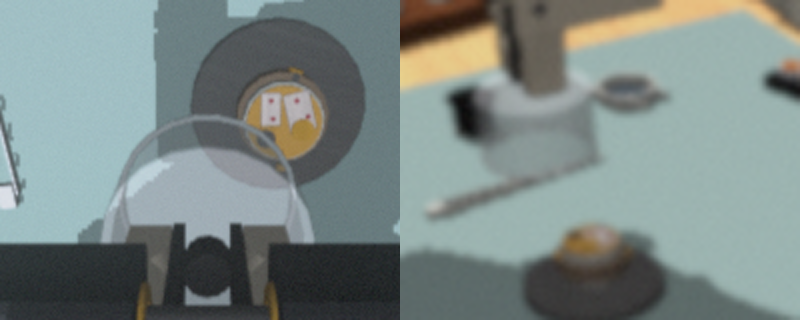

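Emit:
apply_moves([
  [[1,2,0],0,1],
  [[1.6,3,0],0,1],
  [[1.6,3,0],0,1],
  [[1.6,3,0],0,1],
  [[1.6,3,0],0,1],
])

```text
time_s: 12.85
eef_pos: [485.5, 88.9, 125.3]
tool_rot: [-3.141, -0.001, -0.0]
ft_force: [0.3, 0.4, -0.2]
finger_gap: 0.146
```

```bash
python3 -c "
from h import *
p,r,o=pose()
w=snap('wrist','w18');s=snap('side','s18');go((488.5,83.5,110),-90)
M,t=RT(w);print(r.inv().apply(-M.T@t-p))
cv2.imwrite('pics/z18.png',np.vstack([cv2.resize(w['frame'][130:280,220:420,::-1],None,fx=4,fy=2,interpolation=2),cv2.resize(s['frame'][130:205,180:380,::-1],None,fx=4,fy=4,interpolation=2)]))"
```

```text
t 12.95 at [485.5  88.9 125.3] jaw -90.0 q6 0.99 gap 0.143 F [-0.2  0.1 -0.2] -> shift cm [0.3  0.54 1.53] turn 0.04996513911390821
[  82.6536429    -0.52614667 -157.60785909]
```

View pics/z18.png

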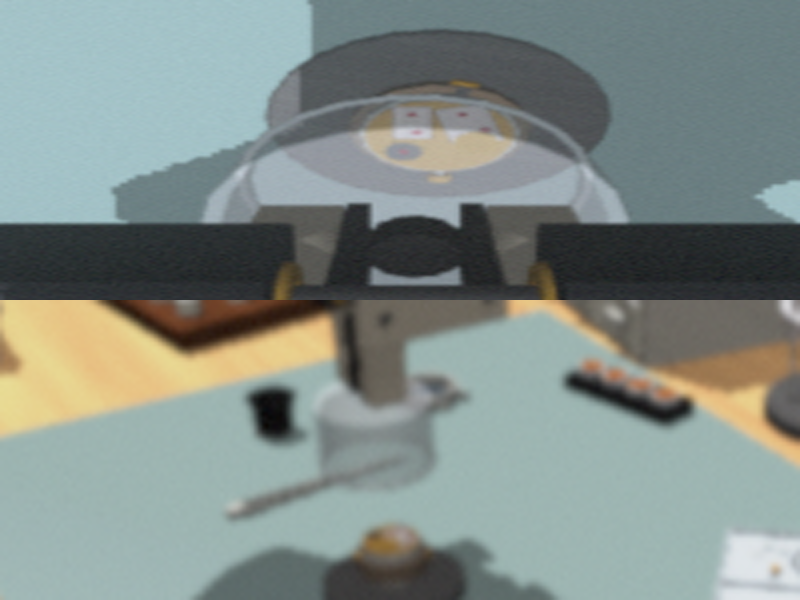

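```bash
python3 -c "
from h import *
w=load('w18');p,r,o=pose()
g=cv2.cvtColor(w['frame'],cv2.COLOR_RGB2GRAY).astype(int)
print([(y,g[y,324]) for y in range(234,272,2)])
for row in (252,253): print(r.inv().apply(onz(w,(323.7,row),p[2]+12)[0]-p))
go((487.3,83.5,100),-90)
"
```

```text
[(234, np.int64(171)), (236, np.int64(171)), (238, np.int64(71)), (240, np.int64(44)), (242, np.int64(41)), (244, np.int64(37)), (246, np.int64(38)), (248, np.int64(49)), (250, np.int64(46)), (252, np.int64(47)), (254, np.int64(44)), (256, np.int64(43)), (258, np.int64(45)), (260, np.int64(46)), (262, np.int64(44)), (264, np.int64(44)), (266, np.int64(42)), (268, np.int64(85)), (270, np.int64(140))]
[  3.40735809  -0.23602281 -11.9998152 ]
[  2.78842255  -0.23618911 -11.99984409]
t 12.95 at [485.5  88.9 125.3] jaw -90.0 q6 0.99 gap 0.143 F [-0.2  0.1 -0.2] -> shift cm [0.18 0.54 2.53] turn 0.04996513911390821
```

Emit:
apply_moves([
  [[0.27,0.54,0],0,1],
  [[0.27,0.54,0.5],0,1],
  [[0.27,0.54,1.5],0,1],
  [[0.27,0.54,2.5],0,1],
  [[0.27,0.54,2.5],0,1],
])

```text
time_s: 13.45
eef_pos: [487.1, 82.2, 98.3]
tool_rot: [3.14, -0.001, -0.005]
ft_force: [0.4, -0.3, -0.2]
finger_gap: 0.146
```

```bash
python3 -c "
from h import *
w=snap('wrist','w19');s=snap('side','s19');t=snap('top','t19');go((488.2,83.5,53),-90)
cv2.imwrite('pics/z19.png',np.vstack([cv2.resize(w['frame'][130:280,220:420,::-1],None,fx=4,fy=2,interpolation=2),np.hstack([cv2.resize(s['frame'][150:225,230:330,::-1],None,fx=4,fy=4,interpolation=2),cv2.resize(t['frame'][160:235,240:340,::-1],None,fx=4,fy=4,interpolation=2)])]))"
```

```text
t 13.6 at [488.4  82.8 100.1] jaw -90.0 q6 1.01 gap 0.147 F [-0.6 -0.3 -0.2] -> shift cm [-0.02 -0.08  4.71] turn -0.003909392414357171
```

View pics/z19.png

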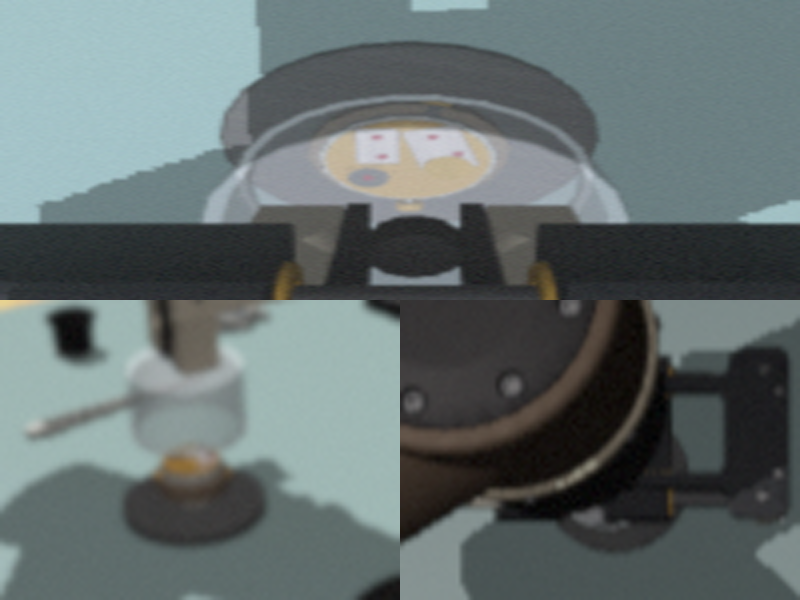

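Sideways the bell is at 416 and the foot at 410, so I'll correct by about 1 mm to +y and lower.

Emit:
apply_moves([
  [[0,-0.09,0.8],0,1],
  [[0,-0.09,1.8],0,1],
  [[0,-0.09,2.8],0,1],
  [[0,-0.09,3.7],0,1],
  [[0,-0.09,4.2],0,1],
])

```text
time_s: 14.1
eef_pos: [487.8, 83.4, 56.9]
tool_rot: [3.141, -0.001, -0.002]
ft_force: [0.3, -0.1, -0.1]
finger_gap: 0.138
```

```bash
python3 -c "
from h import *
w=snap('wrist','w20');s=snap('side','s20');go((488.2,83.5,53),-90)
cv2.imwrite('pics/z20.png',np.vstack([cv2.resize(w['frame'][130:280,220:420,::-1],None,fx=4,fy=2,interpolation=2),np.hstack([cv2.resize(s['frame'][150:225,230:330,::-1],None,fx=8,fy=4,interpolation=2)])]))"
```

```text
t 14.2 at [487.9  83.4  57.2] jaw -90.0 q6 1.0 gap 0.145 F [-0.5  0.1 -0.8] -> shift cm [ 0.03 -0.01  0.42] turn -0.014820398834530124
```

View pics/z20.png

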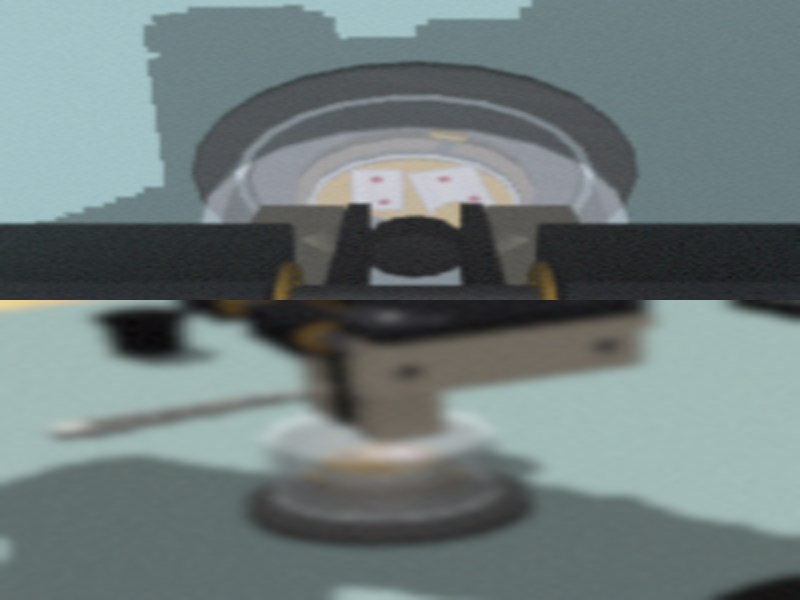

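Emit:
apply_moves([
  [[0,0,0.15],0,1],
  [[0,0,0.3],0,1],
  [[0,0,0.4],0,1],
  [[0,0,0.45],0,1],
  [[0,0,0.45],0,1],
])

```text
time_s: 14.7
eef_pos: [488.4, 83.7, 53.9]
tool_rot: [-3.141, 0.0, -0.0]
ft_force: [0.6, 0.9, -0.4]
finger_gap: 0.142
```

Emit:
apply_moves([
  [[0,0,0.04],0,1],
  [[0,0,0.08],0,1],
  [[0,0,0.12],0,1],
  [[0,0,0.14],0,1],
  [[0,0,0.14],0,1],
])

```text
time_s: 15.2
eef_pos: [488.5, 83.8, 52.8]
tool_rot: [-3.142, -0.0, -0.0]
ft_force: [-2.5, -0.0, 5.5]
finger_gap: 0.143
```

Contact is at 5.5 N, so I'll open.

Emit:
apply_moves([
  [[0,0,-0.02],0,0.6],
  [[0,0,-0.02],0,0.4],
  [[0,0,-0.02],0,0],
  [[0,0,-0.02],0,-0.4],
  [[0,0,-0.02],0,-0.4],
])

```text
time_s: 15.7
eef_pos: [488.4, 83.7, 52.5]
tool_rot: [3.142, -0.0, -0.0]
ft_force: [-0.4, -0.1, 0.8]
finger_gap: 0.5
```

Emit:
apply_moves([
  [[0,0,-1],0,-0.4],
  [[0,0,-4],0,-0.6],
  [[0,0,-8],0,-1],
  [[0,0,-10],0,-1],
  [[0,0,-10.5],0,-1],
])

```text
time_s: 16.2
eef_pos: [489.9, 84.4, 161.1]
tool_rot: [-3.139, -0.0, -0.008]
ft_force: [0.3, 0.3, -0.3]
finger_gap: 0.954
```

```bash
python3 -c "
from h import *
w=snap('wrist','w21');s=snap('side','s21');go((600,300,120),-90)
cv2.imwrite('pics/z21.png',np.vstack([cv2.resize(w['frame'][130:280,220:420,::-1],None,fx=4,fy=2,interpolation=2),np.hstack([cv2.resize(s['frame'][150:225,230:330,::-1],None,fx=8,fy=4,interpolation=2)])]))"
```

```text
t 16.3 at [488.8  84.  158.8] jaw -90.0 q6 1.0 gap 0.987 F [ 0.  -0.9 -1.1] -> shift cm [ 11.11 -21.6    3.93] turn -0.013127200166536568
```

View pics/z21.png

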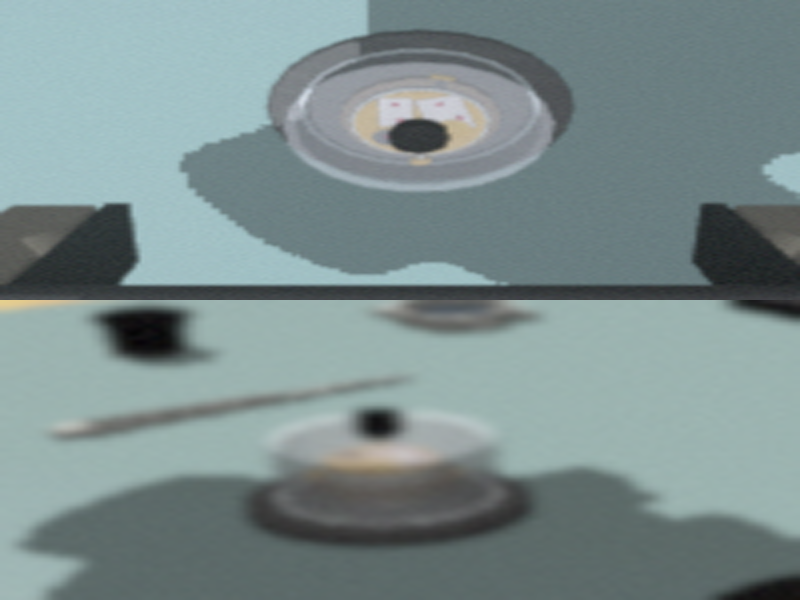

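The cover stands flat and centred on the foot, and the movement is unchanged. Next is the case.

Emit:
apply_moves([
  [[2,-4,0],0,-1],
  [[4.5,-8,0],0,-1],
  [[7,-12.5,1],0,-1],
  [[9.5,-17,2.5],0,-1],
  [[11.5,-21,3.5],0,-1],
])

```text
time_s: 16.8
eef_pos: [602.6, 293.1, 120.5]
tool_rot: [3.14, -0.001, -0.004]
ft_force: [0.9, -0.2, 1.1]
finger_gap: 0.997
```

Emit:
apply_moves([
  [[0.6,-1.2,0.5],0,-1],
  [[0.6,-1.2,0.5],0,-1],
  [[0.6,-1.2,0.5],0,-1],
  [[0.6,-1.2,0.5],0,-1],
  [[0.6,-1.2,0.5],0,-1],
])

```text
time_s: 17.3
eef_pos: [608.5, 303.1, 118.7]
tool_rot: [-3.141, 0.002, -0.001]
ft_force: [0.9, -0.4, 0.4]
finger_gap: 1.001
```

```bash
python3 -c "
from h import *
w=snap('wrist','w22');go((619,310,110),-90)
cv2.imwrite('pics/z22.png',cv2.resize(w['frame'][120:280,220:420,::-1],None,fx=4,fy=3.75,interpolation=2))"
```

```text
t 17.35 at [608.6 303.3 118.8] jaw -90.1 q6 0.82 gap 0.999 F [-0.5  0.3 -0.1] -> shift cm [ 1.04 -0.68  0.88] turn -0.055822174813869196
```

View pics/z22.png

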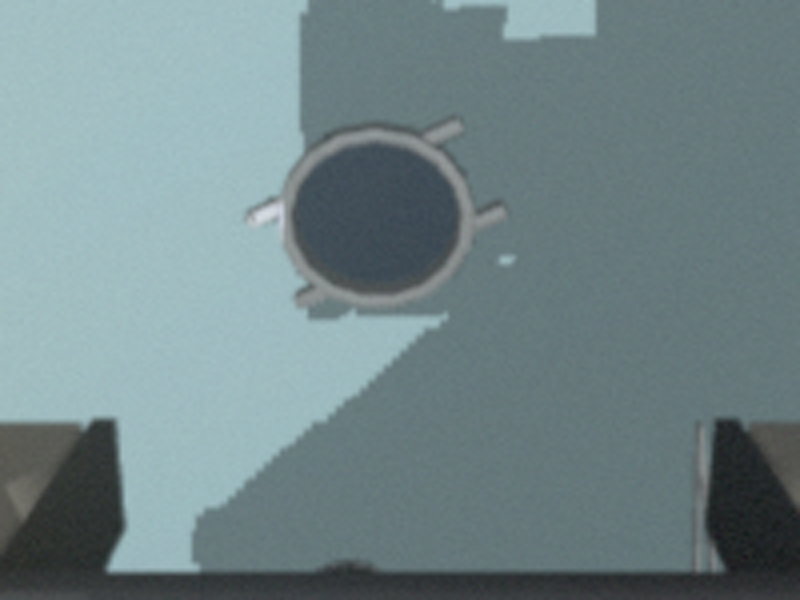

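```bash
python3 -c "
from h import *
w=load('w22');P=lambda x,y:(220+x/4-.4,120+y/3.75-.4)
L=onz(w,[P(255,214),P(305,298),P(455,126),P(500,212)],10);d=L[2:].mean(0)-L[:2].mean(0);a=np.degrees(np.arctan2(d[1],d[0]));print(a,L.mean(0),np.linalg.norm(d))
c=onz(w,[P(378.5,124),P(378.5,308),P(283,216),P(474,216)],14);print(c[:2].mean(0),c[2:].mean(0),c)
print(tri([(w,P(378.5,216)),(load('w4'),(57,17.5)),(load('t3'),(196,146))]))
m=(c[0,0]+c[1,0])/2,(c[2,1]+c[3,1])/2
go((*m,110),a+90)
"
```

```text
-64.38857297188386 [624.7951466  312.16137372  10.        ] 51.241489121275926
[624.57000446 311.8906225   14.        ] [625.16991402 311.88379876  14.        ] [[647.76157287 311.64373802  14.        ]
 [601.37843605 312.13750698  14.        ]
 [625.2002683  333.79866425  14.        ]
 [625.13955975 289.96893327  14.        ]]
(array([622.928912  , 312.0061188 ,   5.88757985]), [0.24186945962449966, 2.619080928319073, 2.80620032585895])
t 17.35 at [608.6 303.3 118.8] jaw -90.1 q6 0.82 gap 0.999 F [-0.5  0.3 -0.1] -> shift cm [ 1.6  -0.86  0.89] turn 64.33275079706999
```

The case centre is at about (624.6,311.9), with its lug axis at −64°. I'll turn the jaws to −154°.

Emit:
apply_moves([
  [[0.8,-0.4,0],8.5,-1],
  [[1.6,-0.86,0],17,-1],
  [[1.6,-0.86,0.4],25.5,-1],
  [[1.6,-0.86,0.9],34,-1],
  [[1.6,-0.86,0.9],42.5,-1],
])

```text
time_s: 17.85
eef_pos: [624.3, 311.9, 108.9]
tool_rot: [2.924, -1.149, -0.001]
ft_force: [-0.5, 0.3, -0.4]
finger_gap: 0.996
```

Emit:
apply_moves([
  [[0,0,0],8,-1],
  [[0,0,0],16,-1],
  [[0,0,0],21.8,-1],
  [[0,0,0],21.8,-1],
  [[0,0,0],21.8,-1],
])

```text
time_s: 18.35
eef_pos: [624.7, 312.4, 109.6]
tool_rot: [-2.661, 1.668, -0.0]
ft_force: [-1.2, -0.7, -0.0]
finger_gap: 1.003
```

```bash
python3 -c "
from h import *
w=snap('wrist','w23');go((624.6,311.9,110),-154.4)
cv2.imwrite('pics/z23.png',cv2.resize(w['frame'][120:280,220:420,::-1],None,fx=4,fy=3.75,interpolation=2))"
```

```text
t 18.4 at [624.7 312.4 109.5] jaw -154.2 q6 -0.29 gap 1.0 F [-0.2  0.8 -0.6] -> shift cm [ 0.04  0.03 -0.05] turn 0.23639988385806987
```

View pics/z23.png

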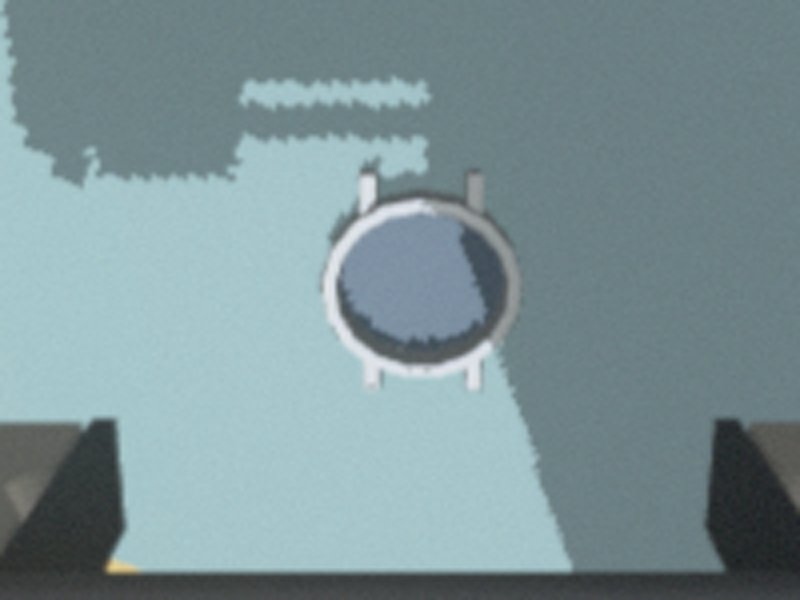

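```bash
python3 -c "
from h import *
w=load('w23');P=lambda x,y:(220+x/4-.4,120+y/3.75-.4);p,r,o=pose()
c=onz(w,[P(420.5,197),P(420.5,375),P(323,286),P(519,286)],14)
T=r.inv().apply(c-p);print(T, T[:2].mean(0),T[2:].mean(0))
"
```

```text
[[ 23.00390076   0.62284381  95.47640347]
 [-22.05266879   0.67880134  95.48423229]
 [  1.05063251 -21.3739226   95.49460472]
 [  1.05177532  22.897324    95.46568523]] [ 0.47561599  0.65082258 95.48031788] [ 1.05120392  0.7617007  95.48014497]
```

Emit:
apply_moves([
  [[0.05,0.06,3.5],0,-1],
  [[0.05,0.06,7],0,-1],
  [[0.05,0.06,9],0,-1],
  [[0.05,0.06,10],0,-1],
  [[0.05,0.06,10.3],0,-1],
])

```text
time_s: 18.9
eef_pos: [624.0, 311.5, 5.0]
tool_rot: [2.659, -1.67, -0.001]
ft_force: [-0.2, 0.1, 0.8]
finger_gap: 0.999
```

```bash
python3 -c "
from h import *
w=snap('wrist','w24');go((624.6,311.9,5.2),-154.4)
cv2.imwrite('pics/z24.png',cv2.resize(w['frame'][160:280,220:420,::-1],None,fx=4,fy=4,interpolation=2))"
```

```text
t 18.95 at [624.3 311.9   5.6] jaw -154.3 q6 -0.29 gap 1.003 F [ 0.3 -0.3  0.6] -> shift cm [ 0.01 -0.02  0.04] turn 0.14654739585583343
```

View pics/z24.png

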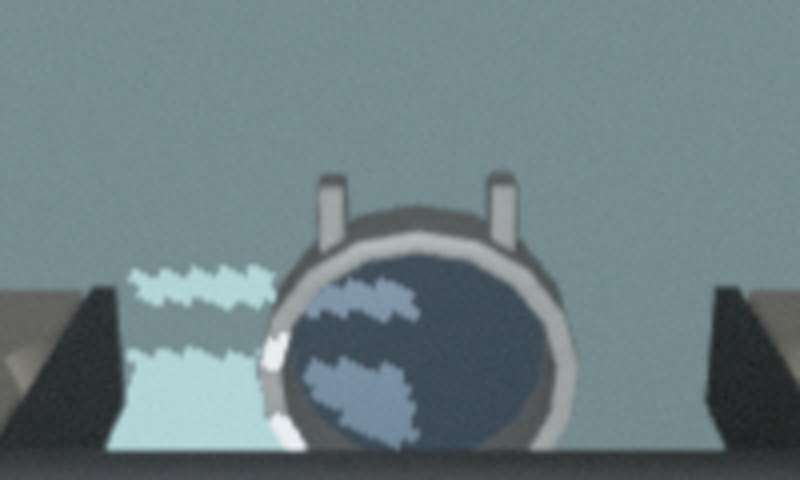

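Well straddled: the ring spans 260 to 576, so its middle is at 418, against 416 for the fingers. I'll close.

Emit:
apply_moves([
  [[0,0,0],0,1],
  [[0,0,0],0,1],
  [[0,0,0],0,1],
  [[0,0,0],0,1],
  [[0,0,0],0,1],
])

```text
time_s: 19.45
eef_pos: [624.4, 312.1, 6.5]
tool_rot: [-2.659, 1.672, -0.0]
ft_force: [0.0, -0.3, -0.1]
finger_gap: 0.607
```

Emit:
apply_moves([
  [[0,0,0],0,1],
  [[0,0,0],0,1],
  [[0,0,-0.5],0,1],
  [[0,0,-2],0,1],
  [[0,0,-5],0,1],
])

```text
time_s: 19.95
eef_pos: [623.0, 311.0, 54.8]
tool_rot: [2.656, -1.67, -0.002]
ft_force: [0.2, -0.2, -0.9]
finger_gap: 0.515
```

```bash
python3 -c "
from h import *
w=snap('wrist','w25');go((526,-103,130),-90)
cv2.imwrite('pics/z25.png',cv2.resize(w['frame'][160:280,220:420,::-1],None,fx=4,fy=4,interpolation=2))"
```

```text
t 20.0 at [626.4 313.1  62.4] jaw -154.2 q6 -0.29 gap 0.517 F [0.9 0.9 5.4] -> shift cm [33.11 27.09 -6.9 ] turn -64.24826788353704
```

View pics/z25.png

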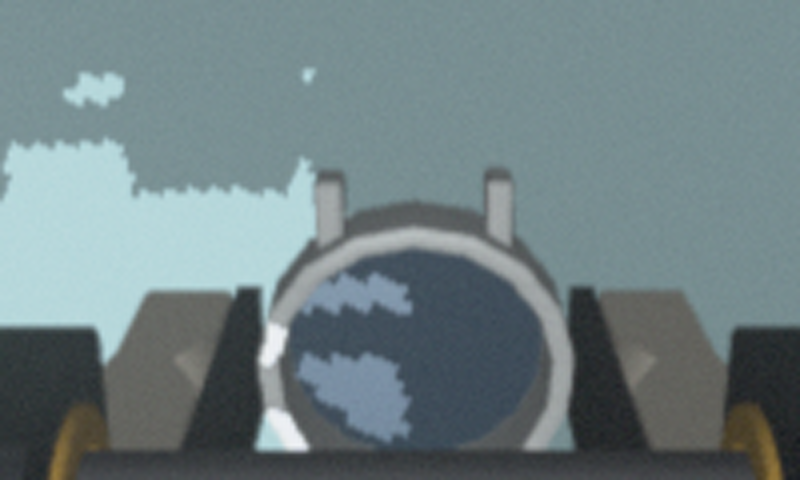

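The case is held firmly, level and centred. I'll carry it to the cushion.

Emit:
apply_moves([
  [[3,2,-4],-8,1],
  [[6.5,5,-6],-16,1],
  [[10,8,-6],-24,1],
  [[13.5,11,-6],-32,1],
  [[17,14,-6],-40,1],
])

```text
time_s: 20.5
eef_pos: [571.5, 96.6, 117.6]
tool_rot: [-3.072, 0.652, -0.003]
ft_force: [1.3, -0.1, -0.9]
finger_gap: 0.513
```

```bash
python3 -c "
from h import *
go((526,-103,125),-90)"
```

```text
t 20.5 at [571.5  96.6 117.6] jaw -114.0 q6 0.65 gap 0.513 F [ 1.3 -0.1 -0.9] -> shift cm [ 3.95 20.09 -0.76] turn -23.955017863501894
```

Emit:
apply_moves([
  [[0.8,4.2,-0.5],-8,1],
  [[1.6,8.5,-0.7],-16,1],
  [[2.5,13,-0.7],-24,1],
  [[3.3,17,-0.7],-24,1],
  [[4,20,-0.7],-24,1],
])

```text
time_s: 21.0
eef_pos: [525.3, -102.7, 124.4]
tool_rot: [-3.141, 0.009, -0.003]
ft_force: [0.1, 0.5, -0.4]
finger_gap: 0.512
```

Emit:
apply_moves([
  [[0,0,0],0,1],
  [[0,0,0],0,1],
  [[0,0,0],0,1],
  [[0,0,0],0,1],
  [[0,0,0],0,1],
])

```text
time_s: 21.5
eef_pos: [526.2, -99.8, 123.1]
tool_rot: [-3.142, 0.006, -0.0]
ft_force: [-0.1, 0.5, -0.6]
finger_gap: 0.516
```

```bash
python3 -c "
from h import *
w=snap('wrist','w26');go((526,-103,125),-90)
cv2.imwrite('pics/z26.png',cv2.resize(w['frame'][100:280,200:440,::-1],None,fx=3.333,fy=3.333,interpolation=2))"
```

```text
t 21.55 at [526.2 -99.9 123. ] jaw -90.2 q6 1.39 gap 0.511 F [-0.1 -0.6 -1.4] -> shift cm [-0.02  0.31 -0.2 ] turn -0.23850548894728263
```

View pics/z26.png

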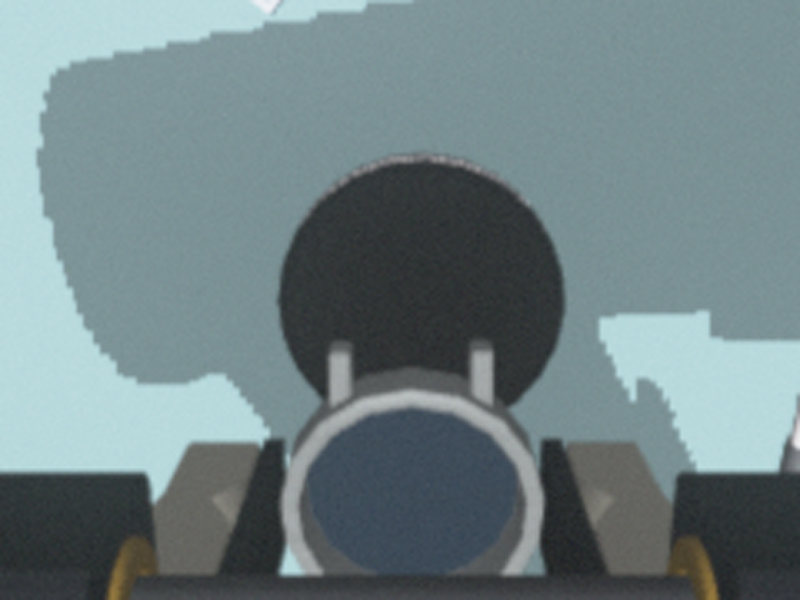

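```bash
cat >> h.py <<'E'
def cush(n,rowmax,thr=62):
    w=load(n);g=cv2.GaussianBlur(cv2.cvtColor(w['frame'],cv2.COLOR_RGB2GRAY),(3,3),0)
    m=(g<thr).astype(np.uint8);m[rowmax:]=0
    nlab,lab,st,cen=cv2.connectedComponentsWithStats(m)
    i=1+np.argmax(st[1:,4]);print(st[i])
    cs,_=cv2.findContours((lab==i).astype(np.uint8),cv2.RETR_EXTERNAL,cv2.CHAIN_APPROX_NONE)
    k=max(cs,key=cv2.contourArea)[:,0];k=k[k[:,1]<rowmax-2]
    return w,k
E
python3 -c "
from h import *
w,k=cush('w26',200)
c,rad=circ(w,k,24);print('cushion',c,rad)
p,r,o=pose()
P=lambda x,y:(200+x/3.333-.4,100+y/3.333-.4)
f=onz(w,P(413,389),p[2]+7.7)[0];print('case ctr',f[0]-23,f[1])
s=onz(w,[P(283,500),P(543,500)],p[2]+7.7);print(s, s[:,1].mean())
"
```

```text
[ 285  150   83   50 3460]
cushion [ 531.68316096 -101.92299279] 37.36876575806263
case ctr 526.1053778547748 -99.5864210263898
[[ 528.89675542  -77.34167433  130.69610848]
 [ 528.68347919 -121.66385068  130.69610848]] -99.50276250568942
```

Emit:
apply_moves([
  [[0.53,0.24,2.5],0,1],
  [[0.53,0.24,5.5],0,1],
  [[0.53,0.24,7.5],0,1],
  [[0.53,0.24,8.5],0,1],
  [[0.53,0.24,8.5],0,1],
])

```text
time_s: 22.05
eef_pos: [530.5, -102.9, 36.7]
tool_rot: [3.141, -0.008, -0.004]
ft_force: [-0.7, -0.0, -0.7]
finger_gap: 0.515
```

```bash
python3 -c "
from h import *
w=snap('wrist','w27');go((526,-103,28.3),-90)
cv2.imwrite('pics/z27.png',cv2.resize(w['frame'][100:280,200:440,::-1],None,fx=3.333,fy=3.333,interpolation=2))"
```

```text
t 22.1 at [ 531.3 -102.9   37.9] jaw -90.3 q6 1.39 gap 0.511 F [ 0.4 -0.1 -0.1] -> shift cm [-0.53  0.01  0.96] turn -0.2741549684433693
```

View pics/z27.png

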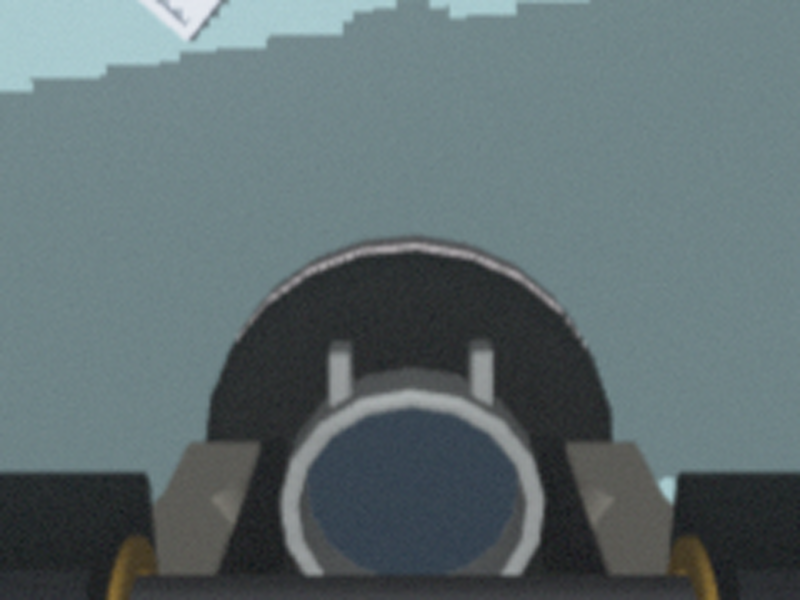

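```bash
python3 -c "
from h import *
w,k=cush('w27',226)
c,rad=circ(w,k,24);print('cushion',c,rad)
p,r,o=pose()
P=lambda x,y:(200+x/3.333-.4,100+y/3.333-.4)
f=onz(w,P(413,389),p[2]+7.7)[0];print('case ctr',f[0]-23,f[1],p)
"
```

```text
[ 263  176  120   50 3585]
cushion [ 548.87989164 -102.03240577] 23.09205052946074
case ctr 530.8842045610728 -102.69037359002725 [ 531.2999786  -102.9280795    37.89188041]
```

```bash
python3 -c "
from h import *
w=load('w27');P=lambda x,y:(200+x/3.333-.4,100+y/3.333-.4)
pts=[P(410,253),P(270,307),P(550,307),P(222,380),P(598,380),P(209,430),P(611,430)]
print(onz(w,pts,24).round(1),circ(w,pts,24))"
```

```text
[[ 571.3 -102.3   24. ]
 [ 561.4  -76.8   24. ]
 [ 561.1 -127.6   24. ]
 [ 547.2  -67.2   24. ]
 [ 546.8 -137.1   24. ]
 [ 537.1  -64.1   24. ]
 [ 536.7 -140.1   24. ]] (array([ 533.08323421, -102.06476114]), np.float64(37.95476747451367))
```

Emit:
apply_moves([
  [[0.09,-0.07,0.3],0,1],
  [[0.09,-0.07,0.6],0,1],
  [[0.09,-0.07,0.8],0,1],
  [[0.09,-0.07,0.92],0,1],
  [[0.09,-0.07,0.92],0,1],
])

```text
time_s: 22.6
eef_pos: [532.1, -102.4, 28.8]
tool_rot: [-3.142, 0.009, -0.0]
ft_force: [0.5, -0.1, -0.3]
finger_gap: 0.51
```

Emit:
apply_moves([
  [[0,0,0.03],0,1],
  [[0,0,0.06],0,1],
  [[0,0,0.09],0,1],
  [[0,0,0.11],0,1],
  [[0,0,0.11],0,1],
])

```text
time_s: 23.1
eef_pos: [532.2, -102.4, 28.1]
tool_rot: [3.141, -0.008, 0.0]
ft_force: [-2.2, 0.4, 4.7]
finger_gap: 0.512
```

Contact is at 4.7 N. I'll open and lift.

Emit:
apply_moves([
  [[0,0,-0.02],0,0],
  [[0,0,-0.02],0,-0.3],
  [[0,0,-0.02],0,-1],
  [[0,0,-0.02],0,-1],
  [[0,0,-0.02],0,-1],
])

```text
time_s: 23.6
eef_pos: [532.1, -102.4, 27.7]
tool_rot: [-3.142, 0.009, 0.0]
ft_force: [-0.7, -0.7, 0.1]
finger_gap: 0.812
```

Emit:
apply_moves([
  [[0,0,-1],0,-1],
  [[0,0,-3],0,-1],
  [[0,0,-6],0,-1],
  [[0,0,-9.5],0,-1],
  [[0,0,-9.8],0,-1],
])

```text
time_s: 24.1
eef_pos: [535.0, -102.4, 131.1]
tool_rot: [-3.141, 0.007, -0.012]
ft_force: [0.3, -0.4, 0.2]
finger_gap: 1.001
```

```bash
python3 -c "
from h import *
w=snap('wrist','w28');go((605,-307,115),-90)
cv2.imwrite('pics/z28.png',cv2.resize(w['frame'][100:280,200:440,::-1],None,fx=3.333,fy=3.333,interpolation=2))"
```

```text
t 24.15 at [ 534.1 -102.3  129.5] jaw -90.3 q6 1.39 gap 0.998 F [0.1 0.7 0.3] -> shift cm [ 7.19 20.44  1.48] turn -0.2892532475161005
```

View pics/z28.png

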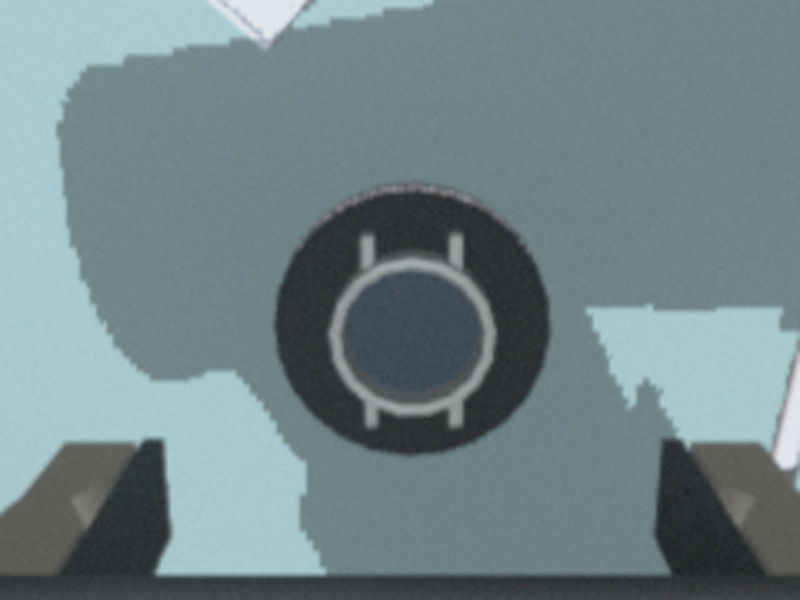

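```bash
python3 -c "
from h import *
w=load('w28');P=lambda x,y:(200+x/3.333-.4,100+y/3.333-.4)
a=onz(w,[P(412,191),P(412,454),P(275,322),P(551,322)],24);print('cushion',a[:2,0].mean(),a[2:,1].mean(),a[0,0]-a[1,0],a[2,1]-a[3,1])
a=onz(w,[P(412,257),P(412,416),P(329,337),P(497,337)],36);print('case',a[:2,0].mean(),a[2:,1].mean(),a[0,0]-a[1,0],a[2,1]-a[3,1])
x,k=cush('w28',250);print(circ(w,cv2.convexHull(k)[:,0],24))
"
```

```text
cushion 531.6370674468743 -102.18746189801479 78.29956097713188 78.26527141321498
case 532.4541537708326 -102.1679490860806 45.54792553617983 45.7011307285605
[ 283  158   81   78 2590]
(array([ 531.61893115, -102.03182088]), np.float64(38.163475269337425))
```

The case is within about 0.8 mm of the cushion's middle. The cushion is at (531.7,−102.1) and the holder at (488.6,83.6). Next is the case back.

Emit:
apply_moves([
  [[1.5,4.3,0],0,-1],
  [[3,8.6,0],0,-1],
  [[4.5,13,0],0,-1],
  [[6,17.3,0.7],0,-1],
  [[7.2,20.3,1.5],0,-1],
])

```text
time_s: 24.65
eef_pos: [603.2, -308.4, 110.0]
tool_rot: [-3.142, 0.01, 0.001]
ft_force: [-0.7, 1.0, 0.0]
finger_gap: 1.004
```

Emit:
apply_moves([
  [[0,0,0],0,-1],
  [[0,0,0],0,-1],
  [[0,0,0],0,-1],
  [[0,0,0],0,-1],
  [[0,0,0],0,-1],
])

```text
time_s: 25.15
eef_pos: [603.2, -304.9, 111.5]
tool_rot: [3.141, -0.007, 0.001]
ft_force: [0.0, 0.2, 0.1]
finger_gap: 0.999
```

```bash
python3 -c "
from h import *
w=snap('wrist','w29');go((608,-307,115),-90)
cv2.imwrite('pics/z29.png',cv2.resize(w['frame'][100:280,200:440,::-1],None,fx=3.333,fy=3.333,interpolation=2))"
```

```text
t 25.2 at [ 603.3 -305.   111.6] jaw -90.2 q6 1.75 gap 1.001 F [-0.1 -0.1 -0.3] -> shift cm [ 0.47  0.2  -0.34] turn -0.2422114027435498
```

View pics/z29.png

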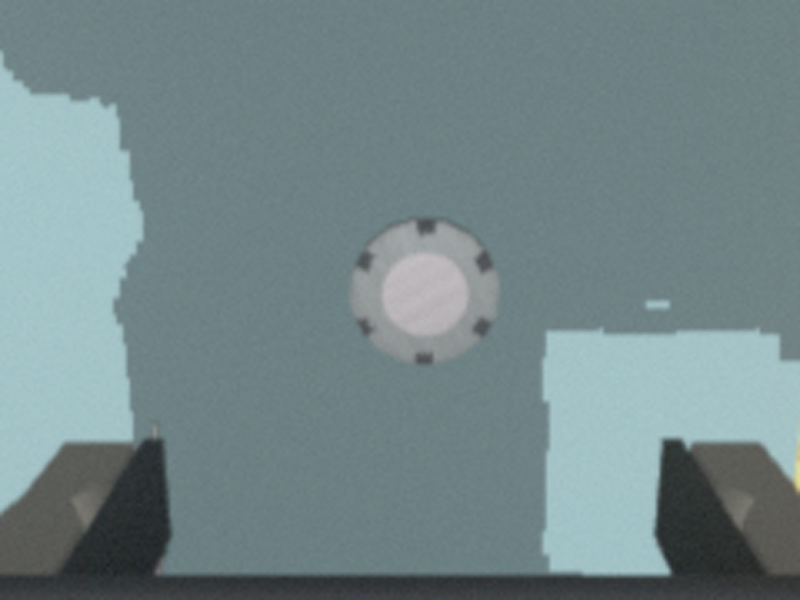

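The case back, with its six notches, is centred at (425,291) in the crop. The notches are off the jaw line.

```bash
python3 -c "
from h import *
w=load('w29');P=lambda x,y:(200+x/3.333-.4,100+y/3.333-.4);p,r,o=pose()
a=onz(w,[P(425,219),P(425,363),P(350,291),P(500,291)],7.5);print('cb',a[:2,0].mean(),a[2:,1].mean(),a[0,0]-a[1,0],a[2,1]-a[3,1])
c=[a[:2,0].mean(),a[2:,1].mean()]
print(tri([(w,P(425,291)),(load('t3'),(465,152)),(load('w4'),(514,31))]))
go((*c,5),-90)
w4=load('w4');t=load('t3');cv2.imwrite('pics/zt.png',cv2.resize(t['frame'][80:165,300:400,::-1],None,fx=7,fy=7,interpolation=2))
"
```

```text
cb 610.3784941480264 -308.05032059828727 41.57255672941653 41.627326506478596
(array([ 609.39158761, -308.20801195,    4.32140452]), [0.5462165547885697, 1.671743574943082, 1.3992546050522885])
t 25.2 at [ 603.3 -305.   111.6] jaw -90.2 q6 1.75 gap 1.001 F [-0.1 -0.1 -0.3] -> shift cm [ 0.7   0.3  10.66] turn -0.2422114027435498
```

View pics/zt.png

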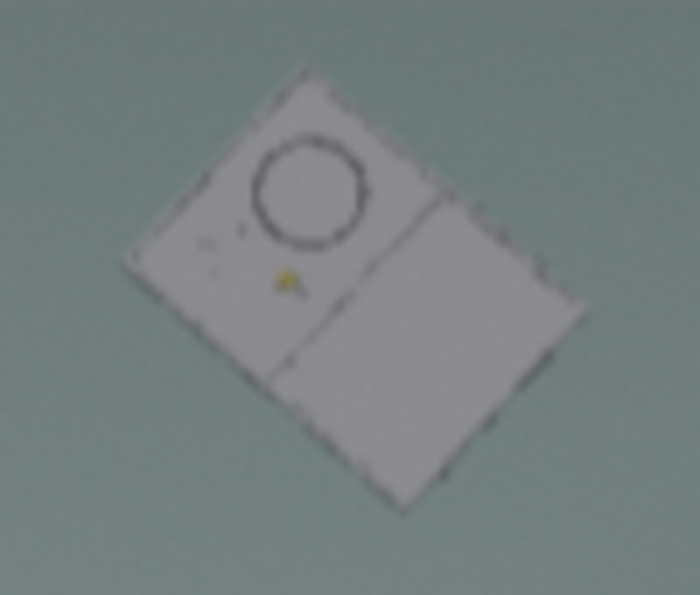

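The empty half of the tray is the lower-right one, centred at (361,130) in the top image. I'll go down on the case back.

Emit:
apply_moves([
  [[0.7,0.3,3.5],0,-1],
  [[0.7,0.3,7],0,-1],
  [[0.7,0.3,9.2],0,-1],
  [[0.7,0.3,10.2],0,-1],
  [[0.7,0.3,10.6],0,-1],
])

```text
time_s: 25.7
eef_pos: [609.8, -308.5, 4.2]
tool_rot: [-3.141, 0.008, 0.002]
ft_force: [0.4, -0.1, 0.2]
finger_gap: 1.003
```

```bash
python3 -c "
from h import *
w=snap('wrist','w30');go((610.4,-308,4.7),-90)
t=load('t3');P=lambda x,y:(300+x/7-.4,80+y/7-.4)
c=onz(t,[P(443,197),P(270,382),P(588,307),P(404,512)],6);print(c.round(1),c.mean(0));d=c[1]-c[0];print('tray x angle',np.degrees(np.arctan2(d[1],d[0])))
cv2.imwrite('pics/z30.png',cv2.resize(w['frame'][160:280,200:440,::-1],None,fx=3.333,fy=3.333,interpolation=2))"
```

```text
t 25.75 at [ 610.1 -308.6    4.5] jaw -90.3 q6 1.75 gap 1.005 F [ 0.3 -0.6 -1.4] -> shift cm [ 0.03 -0.06 -0.02] turn -0.281482455029888
[[ 711.8  -73.9    6. ]
 [ 648.7  -16.6    6. ]
 [ 674.3 -121.6    6. ]
 [ 605.1  -60.6    6. ]] [660.01169687 -68.20308383   6.        ]
tray x angle 137.76919582024624
```

View pics/z30.png

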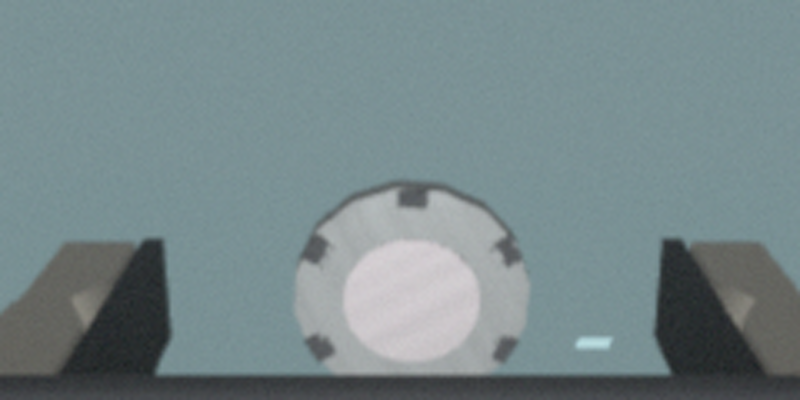

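Emit:
apply_moves([
  [[0,0,0],0,1],
  [[0,0,0],0,1],
  [[0,0,0],0,1],
  [[0,0,0],0,1],
  [[0,0,0],0,1],
])

```text
time_s: 26.25
eef_pos: [610.2, -308.9, 5.4]
tool_rot: [3.141, -0.009, 0.001]
ft_force: [0.4, -0.0, -0.7]
finger_gap: 0.606
```

Emit:
apply_moves([
  [[0,0,0],0,1],
  [[0,0,0],0,1],
  [[0,0,0],0,1],
  [[0,0,-0.5],0,1],
  [[0,0,-2],0,1],
])

```text
time_s: 26.75
eef_pos: [608.8, -308.5, 23.9]
tool_rot: [-3.141, 0.009, 0.005]
ft_force: [-0.0, 0.6, -0.3]
finger_gap: 0.45
```

```bash
python3 -c "
from h import *
w=snap('wrist','w31');go((660,-68,110),-90)
cv2.imwrite('pics/z31.png',cv2.resize(w['frame'][160:280,200:440,::-1],None,fx=3.333,fy=3.333,interpolation=2))"
```

```text
t 26.8 at [ 611.  -309.3   28. ] jaw -90.3 q6 1.75 gap 0.444 F [ 1.2 -0.3  2.1] -> shift cm [  4.79 -24.14  -8.22] turn -0.27796535785817866
```

View pics/z31.png

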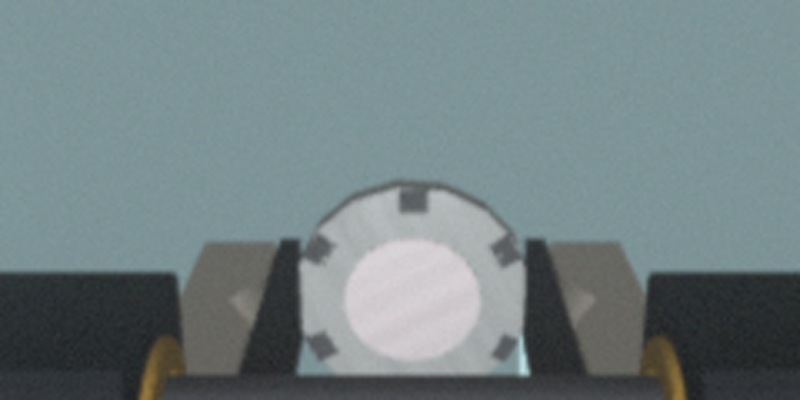

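The case back is held level. I'll carry it to the tray and turn the jaws along the tray's long inner side.

Emit:
apply_moves([
  [[0.5,-2,-4.5],0,1],
  [[1.5,-6,-7],-8,1],
  [[2.5,-10.5,-8],-16,1],
  [[3.4,-15,-8],-24,1],
  [[4.3,-19.5,-8],-32,1],
])

```text
time_s: 27.3
eef_pos: [654.9, -112.4, 106.9]
tool_rot: [3.019, 0.866, 0.005]
ft_force: [0.4, -0.8, -1.9]
finger_gap: 0.45
```

```bash
python3 -c "
from h import *
go((658,-68,108),-42.2)"
```

```text
t 27.3 at [ 654.9 -112.4  106.9] jaw -58.0 q6 2.01 gap 0.45 F [ 0.4 -0.8 -1.9] -> shift cm [ 2.61 -3.6  -0.1 ] turn -15.797214104069695
```

Emit:
apply_moves([
  [[1.3,-1.6,0],-8,1],
  [[2.3,-3.3,0],-15.8,1],
  [[2.3,-3.3,0],-15.8,1],
  [[2.3,-3.3,0],-15.8,1],
  [[2.3,-3.3,0],-15.8,1],
])

```text
time_s: 27.8
eef_pos: [656.4, -74.5, 105.4]
tool_rot: [2.877, 1.262, 0.001]
ft_force: [-0.2, -0.2, -0.6]
finger_gap: 0.451
```

```bash
python3 -c "
from h import *
w=snap('wrist','w32');go((658,-68,108),-42.2)
cv2.imwrite('pics/z32.png',cv2.resize(w['frame'][60:280,180:460,::-1],None,fx=2.857,fy=2.727,interpolation=2))"
```

```text
t 27.85 at [656.3 -74.7 105.2] jaw -42.6 q6 2.22 gap 0.45 F [ 0.9  0.6 -0.1] -> shift cm [ 0.61 -0.33 -0.28] turn -0.43782180239622903
```

View pics/z32.png

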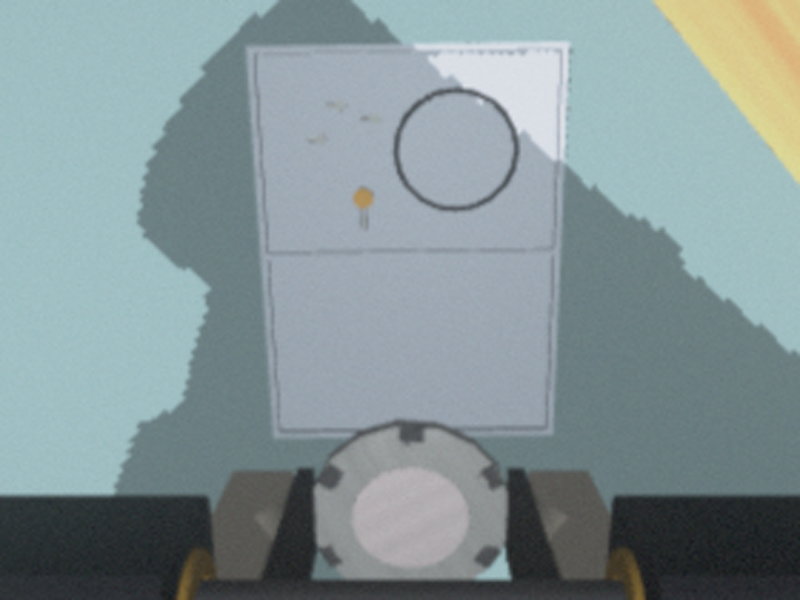

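The jaws line up with the tray. The empty half spans (267,252) to (548,428) in the crop.

```bash
python3 -c "
from h import *
w=load('w32');p,r,o=pose();P=lambda x,y:(180+x/2.857-.4,60+y/2.727-.4)
a=onz(w,[P(267,252),P(554,249),P(278,430),P(548,428)],5);T=r.inv().apply(a-p);print(T.round(1),T.mean(0))
h=onz(w,P(411,517),p[2]+3)[0];print('held',r.inv().apply(h-p))
"
```

```text
[[ 40.9 -44.1 100.2]
 [ 41.8  44.1 100.3]
 [-20.8 -43.7 100.2]
 [-20.2  45.3 100.3]] [ 10.42067282   0.40727296 100.24688782]
held [ 0.62851683  0.03082817 -2.99982853]
```

Emit:
apply_moves([
  [[0.98,0.04,2.5],0,1],
  [[0.98,0.04,5.5],0,1],
  [[0.98,0.04,8],0,1],
  [[0.98,0.04,9.2],0,1],
  [[0.98,0.04,9.4],0,1],
])

```text
time_s: 28.35
eef_pos: [662.2, -67.8, 9.3]
tool_rot: [-2.876, -1.263, 0.004]
ft_force: [-0.2, -0.6, -0.2]
finger_gap: 0.448
```

```bash
python3 -c "
from h import *
w=snap('wrist','w33');go((658,-68,7.3),-42.2)
cv2.imwrite('pics/z33.png',cv2.resize(w['frame'][60:280,180:460,::-1],None,fx=2.857,fy=2.727,interpolation=2))"
```

```text
t 28.4 at [663.  -67.7  10.3] jaw -42.6 q6 2.21 gap 0.45 F [-0.8 -0.4 -0.7] -> shift cm [-0.36 -0.34  0.3 ] turn -0.36854520752621056
```

View pics/z33.png

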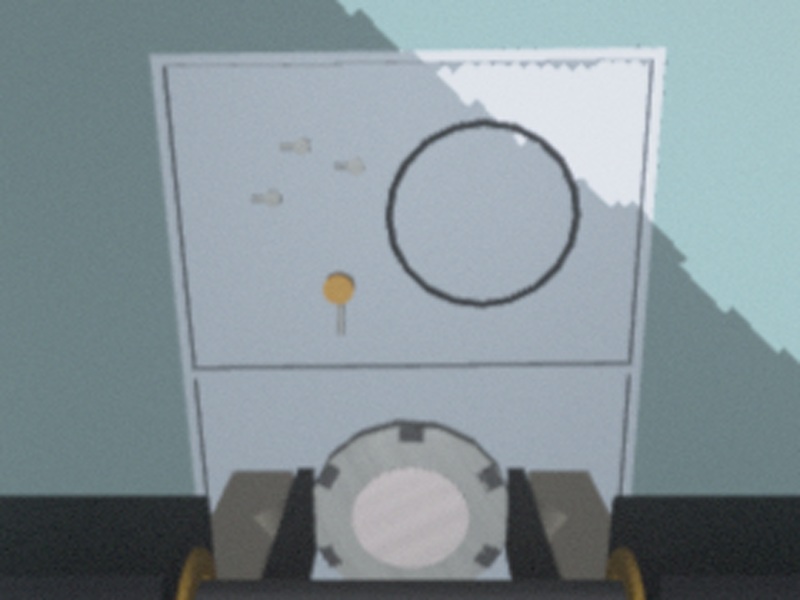

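```bash
python3 -c "
from h import *
w=load('w33');p,r,o=pose();P=lambda x,y:(180+x/2.857-.4,60+y/2.727-.4)
for q,z in((P(411,372),6.5),(P(411,420),p[2]-3),(P(411,428),p[2]+2.7)): print(r.inv().apply(onz(w,q,z)[0]-p))
"
```

```text
[30.70214339 -0.28790085  3.79538313]
[20.22772046 -0.29570603  2.97688534]
[20.68652731 -0.29543292 -2.72364833]
```

Emit:
apply_moves([
  [[0,0,0.1],0,1],
  [[0,0,0.2],0,1],
  [[0,0,0.27],0,1],
  [[0,0,0.3],0,1],
  [[0,0,0.3],0,1],
])

```text
time_s: 28.9
eef_pos: [663.4, -66.9, 8.3]
tool_rot: [2.875, 1.265, 0.001]
ft_force: [-0.3, -0.3, -1.3]
finger_gap: 0.452
```

The gap to the divider is about 10 mm (9 mm expected). I'll go down to contact.

Emit:
apply_moves([
  [[0,0,0.04],0,1],
  [[0,0,0.08],0,1],
  [[0,0,0.11],0,1],
  [[0,0,0.13],0,1],
  [[0,0,0.13],0,1],
])

```text
time_s: 29.4
eef_pos: [663.3, -66.9, 6.9]
tool_rot: [2.876, 1.265, 0.0]
ft_force: [-1.0, 0.4, 4.7]
finger_gap: 0.447
```

Emit:
apply_moves([
  [[0,0,-0.02],0,0],
  [[0,0,-0.03],0,-0.2],
  [[0,0,-0.03],0,-0.3],
  [[0,0,-0.03],0,-0.3],
  [[0,0,-0.03],0,-0.3],
])

```text
time_s: 29.9
eef_pos: [663.2, -67.0, 6.7]
tool_rot: [-2.876, -1.265, 0.0]
ft_force: [0.1, 0.7, -0.4]
finger_gap: 0.647
```

Emit:
apply_moves([
  [[0,0,-0.5],0,-0.3],
  [[0,0,-3],0,-0.3],
  [[0,0,-6],0,-1],
  [[0,0,-10],0,-1],
  [[0,0,-12],0,-1],
])

```text
time_s: 30.4
eef_pos: [664.8, -67.0, 131.1]
tool_rot: [2.874, 1.265, 0.007]
ft_force: [0.8, 1.0, -0.1]
finger_gap: 0.863
```

```bash
python3 -c "
from h import *
w=snap('wrist','w34');go((507,322,130),-90)
cv2.imwrite('pics/z34.png',cv2.resize(w['frame'][60:280,180:460,::-1],None,fx=2.857,fy=2.727,interpolation=2))"
```

```text
t 30.45 at [666.1 -67.  133.8] jaw -42.5 q6 2.21 gap 0.905 F [1.8 0.4 3.3] -> shift cm [ 17.96 -38.     0.25] turn 47.54236131571296
```

View pics/z34.png

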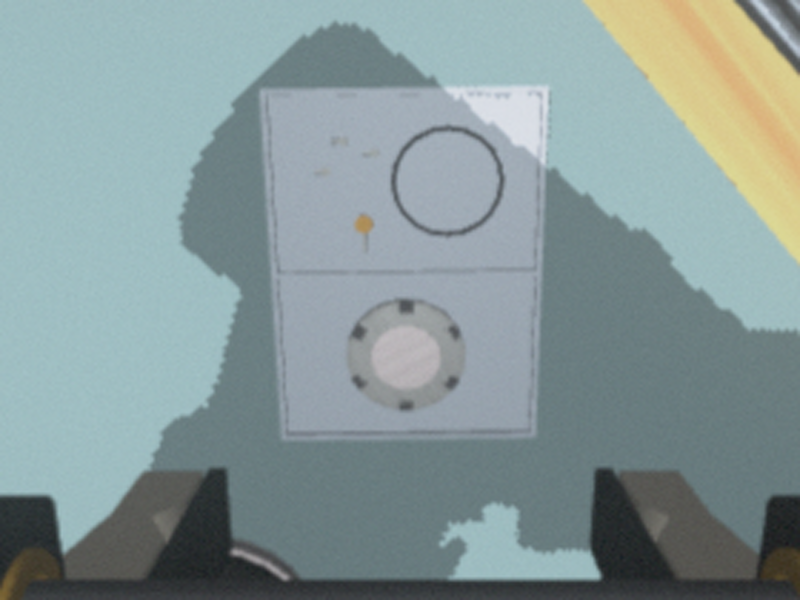

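The case back lies flat, centred in the empty half. Last is the loupe.

Emit:
apply_moves([
  [[1.5,-4,0],8.5,-1],
  [[3.5,-8,0],17,-1],
  [[5.5,-12,0],25.5,-1],
  [[7.5,-16,0],34,-1],
  [[9.5,-20,0],42.5,-1],
])

```text
time_s: 30.95
eef_pos: [580.1, 137.6, 127.2]
tool_rot: [-3.138, -0.149, -0.001]
ft_force: [1.0, 0.0, 0.1]
finger_gap: 1.002
```

```bash
python3 -c "
from h import *
go((505,320,132),-90)"
```

```text
t 30.95 at [580.1 137.6 127.2] jaw -84.6 q6 1.11 gap 1.002 F [1.  0.  0.1] -> shift cm [ -5.74 -18.87  -0.48] turn 5.4409328350157296
```

Emit:
apply_moves([
  [[-1.3,-4.5,0],5.5,-1],
  [[-2.6,-9,0],5.5,-1],
  [[-4,-13.5,0],5.5,-1],
  [[-5.2,-17,0],5.5,-1],
  [[-5.8,-18.9,0],5.5,-1],
])

```text
time_s: 31.45
eef_pos: [502.8, 321.0, 127.2]
tool_rot: [-3.141, -0.012, -0.001]
ft_force: [0.2, -0.2, 0.5]
finger_gap: 1.002
```

Emit:
apply_moves([
  [[0,0,0],0,-1],
  [[0,0,0],0,-1],
  [[0,0,0],0,-1],
  [[0,0,0],0,-1],
  [[0,0,0],0,-1],
])

```text
time_s: 31.95
eef_pos: [504.5, 317.5, 126.9]
tool_rot: [-3.142, -0.006, 0.0]
ft_force: [0.2, 0.4, -0.3]
finger_gap: 1.0
```

```bash
python3 -c "
from h import *
w=snap('wrist','w35');go((507,322,130),-90)
cv2.imwrite('pics/z35.png',cv2.resize(w['frame'][120:280,220:420,::-1],None,fx=4,fy=3.75,interpolation=2))"
```

```text
t 32.0 at [504.4 317.7 126.9] jaw -89.8 q6 0.69 gap 1.003 F [-0.3  0.2  0.4] -> shift cm [ 0.26 -0.43 -0.31] turn 0.2265332434749041
```

View pics/z35.png

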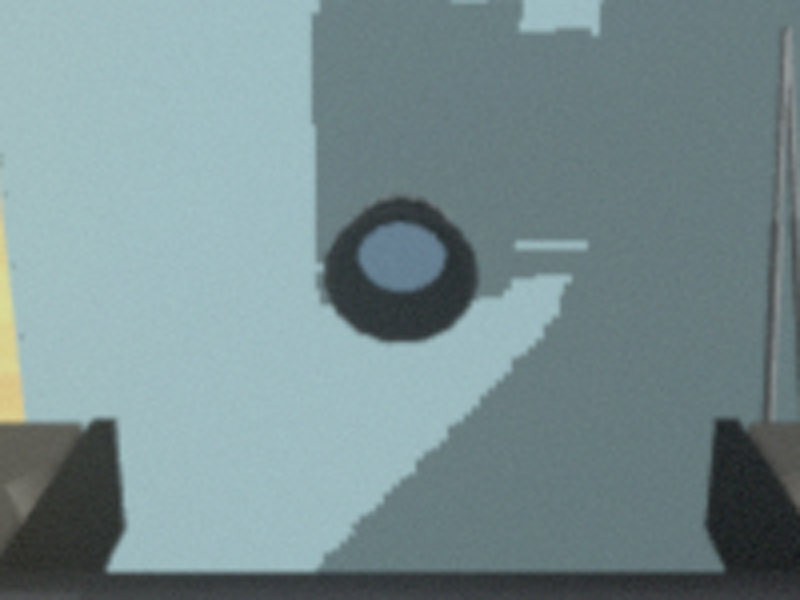

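```bash
python3 -c "
from h import *
w=load('w35');p,r,o=pose();P=lambda x,y:(220+x/4-.4,120+y/3.75-.4)
a=onz(w,[P(401.5,342),P(325,272),P(478,272)],30);print(a,a[0,0]+18,a[1:,1].mean(),a[1,1]-a[2,1])
print('tweezers',onz(w,[P(770,420),P(785,30)],6))
print(tri([(load('w14'),(274,44)),(w,P(401.5,268)),(load('w4'),(64,108))]))
go((a[0,0]+18,a[1:,1].mean(),10),-90)
"
```

```text
[[491.1432526  320.94265973  30.        ]
 [509.11308528 338.24609798  30.        ]
 [509.22349727 303.63695955  30.        ]] 509.14325259745476 320.9415287632454 34.60913842734976
tweezers [[459.43366564 225.91052921   6.        ]
 [564.61100735 232.38264971   6.        ]]
(array([508.63754438, 321.02993026,  22.64930667]), [0.9170160967446628, 0.65458351676812, 0.6184974068793251])
t 32.0 at [504.4 317.7 126.9] jaw -89.8 q6 0.69 gap 1.003 F [-0.3  0.2  0.4] -> shift cm [ 0.47 -0.33 11.69] turn 0.2265332434749041
```

The tweezers, at y≈226 to 232, are clear of the fingers.

Emit:
apply_moves([
  [[0.46,-0.33,3],0,-0.5],
  [[0.46,-0.33,7],0,-0.5],
  [[0.46,-0.33,10],0,-0.5],
  [[0.46,-0.33,11.4],0,-0.5],
  [[0.46,-0.33,11.7],0,-0.5],
])

```text
time_s: 32.5
eef_pos: [508.2, 320.7, 8.3]
tool_rot: [3.139, 0.007, -0.003]
ft_force: [0.3, 0.1, -0.6]
finger_gap: 0.753
```

```bash
python3 -c "
from h import *
w=snap('wrist','w36');go((509,321,10),-90)
cv2.imwrite('pics/z36.png',cv2.resize(w['frame'][120:280,220:420,::-1],None,fx=4,fy=3.75,interpolation=2))"
```

```text
t 32.55 at [508.7 321.3   9.3] jaw -89.7 q6 0.69 gap 0.752 F [-0.3 -0.2  0.2] -> shift cm [ 0.03  0.03 -0.07] turn 0.2850773701372873
```

View pics/z36.png

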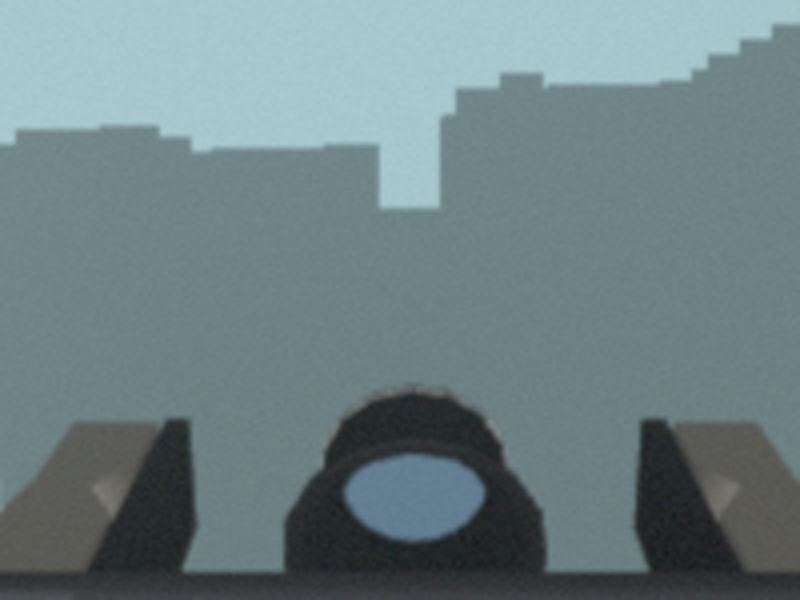

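The loupe is centred between the fingers (285 to 545, middle 415). I'll close and lift a little.

Emit:
apply_moves([
  [[0,0,0],0,1],
  [[0,0,0],0,1],
  [[0,0,0],0,1],
  [[0,0,0],0,1],
  [[0,0,0],0,1],
])

```text
time_s: 33.05
eef_pos: [508.9, 322.0, 10.6]
tool_rot: [-3.141, -0.008, -0.001]
ft_force: [-0.8, -0.5, 5.0]
finger_gap: 0.372
```

Emit:
apply_moves([
  [[0,0,0],0,1],
  [[0,0,0],0,1],
  [[0,0,0],0,1],
  [[0,0,-0.5],0,1],
  [[0,0,-2],0,1],
])

```text
time_s: 33.55
eef_pos: [507.8, 320.8, 28.8]
tool_rot: [3.139, 0.007, -0.003]
ft_force: [-0.7, 0.2, -0.1]
finger_gap: 0.365
```

```bash
python3 -c "
from h import *
w=snap('wrist','w37');s=snap('side','s37');go((510.2,-9.3,140),-90)
cv2.imwrite('pics/z37.png',np.vstack([cv2.resize(w['frame'][180:280,220:420,::-1],None,fx=4,fy=3,interpolation=2),cv2.resize(s['frame'][120:195,200:300,::-1],None,fx=8,fy=4,interpolation=2)]))"
```

```text
t 33.65 at [509.5 322.6  31.6] jaw -89.7 q6 0.69 gap 0.367 F [ 0.6  0.7 -0.3] -> shift cm [ -0.09  33.17 -10.9 ] turn 0.3162701559547685
```

View pics/z37.png

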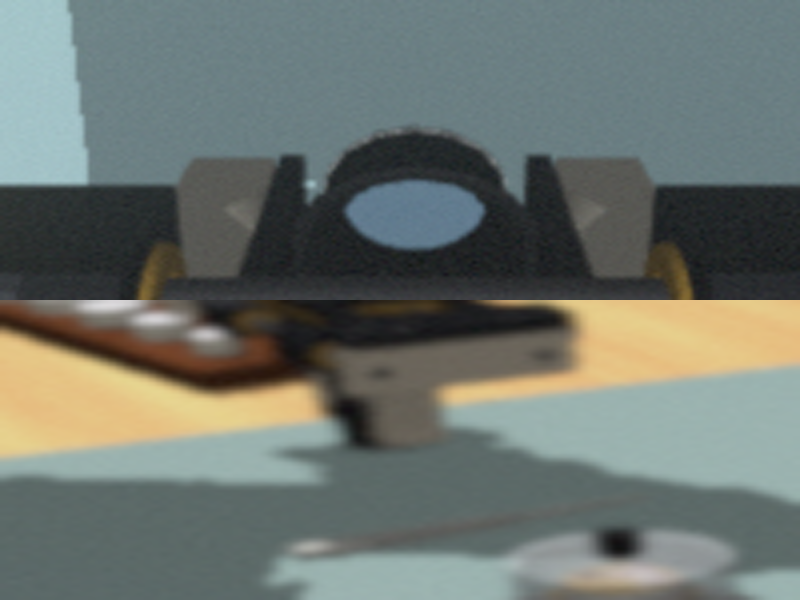

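The loupe is held upright. At the goal I'll turn the jaws across the cushion–holder line so the gripper stays clear of the cover.

Emit:
apply_moves([
  [[0,0,-5],0,1],
  [[0,1.5,-9.5],8.5,1],
  [[0,6,-10.5],17,1],
  [[0,10.5,-10.5],25.5,1],
  [[0,15,-10.5],34,1],
])

```text
time_s: 34.15
eef_pos: [509.2, 170.5, 135.3]
tool_rot: [-3.003, 0.919, -0.001]
ft_force: [0.8, -0.1, -1.3]
finger_gap: 0.369
```

```bash
python3 -c "
from h import *
go((510.2,-9.3,135),-167)"
```

```text
t 34.15 at [509.2 170.5 135.3] jaw -124.0 q6 0.29 gap 0.369 F [ 0.8 -0.1 -1.3] -> shift cm [1.015e+01 1.485e+01 1.000e-02] turn 42.98339943868942
```

Emit:
apply_moves([
  [[2.4,3.5,0],8.5,1],
  [[4.8,7,0],17,1],
  [[7.2,10.5,0],25.5,1],
  [[9.3,13.6,0],34,1],
  [[10.1,14.8,0],42.5,1],
])

```text
time_s: 34.65
eef_pos: [510.5, -10.2, 134.6]
tool_rot: [2.464, -1.949, -0.001]
ft_force: [1.5, 0.6, -0.0]
finger_gap: 0.372
```

Emit:
apply_moves([
  [[0,0,0],0,1],
  [[0,0,0],0,1],
  [[0,0,0],0,1],
  [[0,0,0],0,1],
  [[0,0,0],0,1],
])

```text
time_s: 35.15
eef_pos: [511.4, -6.7, 134.8]
tool_rot: [2.474, -1.936, -0.0]
ft_force: [-0.0, -0.1, 0.3]
finger_gap: 0.37
```

```bash
python3 -c "
from h import *
w=snap('wrist','w38');go((510.2,-9.3,60),-167)"
```

```text
t 35.2 at [511.4  -6.8 134.8] jaw -166.1 q6 -0.13 gap 0.367 F [-0.7  0.3 -0.9] -> shift cm [0.21 0.17 7.48] turn 0.8879023966025272
```

View pics/w38.png

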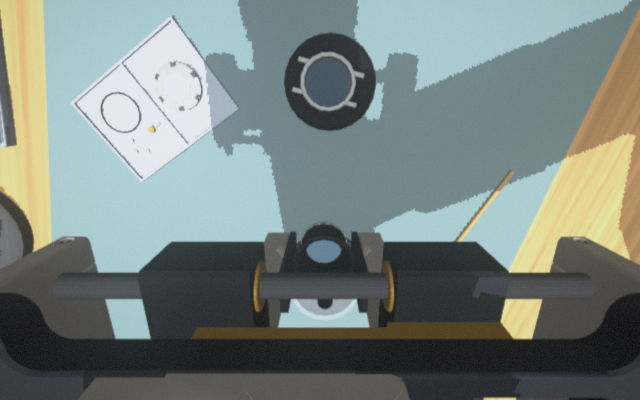

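```bash
python3 -c "
from h import *
w,k=cush('w38',200)
hull=cv2.convexHull(k)[:,0]; print(circ(w,hull,24))
M,t=RT(w);p,r,o=pose();print(r.inv().apply(-M.T@t-p))"
```

```text
[ 285   34   89   96 3422]
(array([ 530.19534881, -101.64246066]), np.float64(37.9863156684027))
[  81.71682868   -0.62546773 -157.59202742]
```

Emit:
apply_moves([
  [[0.21,0.17,3],0.9,1],
  [[0.21,0.17,6.5],0.9,1],
  [[0.21,0.17,9.5],0.9,1],
  [[0.21,0.17,11.5],0.9,1],
  [[0.21,0.17,12],0.9,1],
])

```text
time_s: 35.7
eef_pos: [508.7, -10.1, 12.7]
tool_rot: [2.455, -1.955, -0.004]
ft_force: [-0.7, -0.4, 0.4]
finger_gap: 0.369
```

```bash
python3 -c "
from h import *
w=snap('wrist','w39');s=snap('side','s39');go((510.2,-9.3,10.3),-167)
cv2.imwrite('pics/z39.png',np.vstack([cv2.resize(w['frame'][80:280,160:480,::-1],None,fx=2.5,fy=1.7,interpolation=2),cv2.resize(s['frame'][150:260,230:390,::-1],None,fx=5,fy=2.3,interpolation=2)]))"
```

```text
t 35.8 at [509.9  -9.8  14.5] jaw -167.1 q6 -0.14 gap 0.365 F [ 0.4  0.1 -0. ] -> shift cm [-0.04 -0.04  0.42] turn -0.059681778323039225
```

View pics/z39.png

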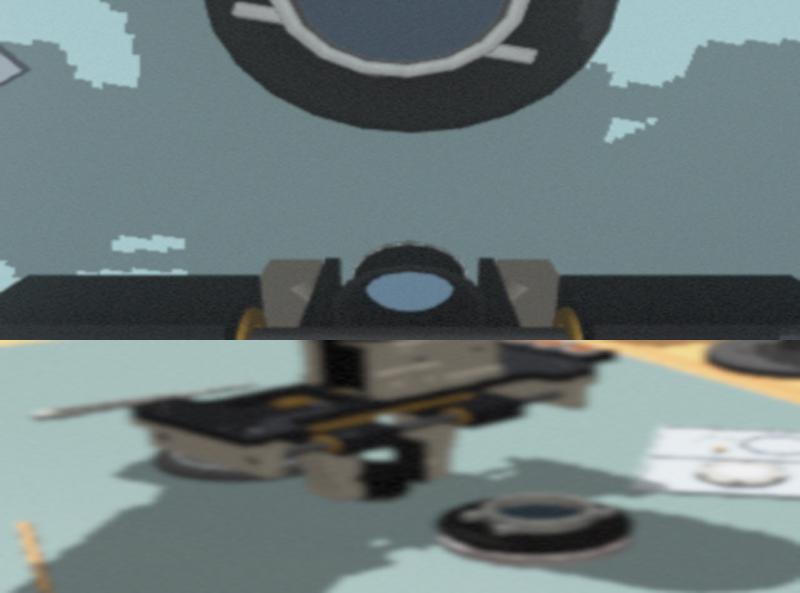

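Aligned with the cushion (loupe at x≈409, cushion middle about 410). I'll go down to contact.

Emit:
apply_moves([
  [[-0.03,-0.03,0.15],0,1],
  [[-0.03,-0.03,0.25],0,1],
  [[-0.03,-0.03,0.33],0,1],
  [[-0.03,-0.03,0.38],0,1],
  [[-0.03,-0.03,0.38],0,1],
])

```text
time_s: 36.3
eef_pos: [510.5, -9.5, 11.4]
tool_rot: [-2.456, 1.958, -0.0]
ft_force: [-0.7, 0.5, -0.4]
finger_gap: 0.369
```

Emit:
apply_moves([
  [[0,0,0.05],0,1],
  [[0,0,0.08],0,1],
  [[0,0,0.11],0,1],
  [[0,0,0.13],0,1],
  [[0,0,0.13],0,1],
])

```text
time_s: 36.8
eef_pos: [510.6, -9.5, 10.5]
tool_rot: [-2.457, 1.957, -0.001]
ft_force: [-2.7, 0.5, 10.1]
finger_gap: 0.364
```

Emit:
apply_moves([
  [[0,0,-0.04],0,0.2],
  [[0,0,-0.04],0,0],
  [[0,0,-0.04],0,-0.3],
  [[0,0,-0.04],0,-0.5],
  [[0,0,-0.04],0,-0.5],
])

```text
time_s: 37.3
eef_pos: [510.3, -9.6, 10.0]
tool_rot: [2.457, -1.958, -0.0]
ft_force: [0.1, -0.1, 0.7]
finger_gap: 0.702
```

Emit:
apply_moves([
  [[0,0,-0.5],0,-0.5],
  [[0,0,-3],0,-0.5],
  [[0,0,-7],0,-0.5],
  [[0,0,-11.5],0,-0.5],
  [[0,0,-15],0,-0.5],
])

```text
time_s: 37.8
eef_pos: [510.8, -9.6, 163.1]
tool_rot: [-2.456, 1.957, -0.002]
ft_force: [1.2, -0.0, -0.2]
finger_gap: 0.747
```

```bash
python3 -c "
from h import *
w=snap('wrist','w40');s=snap('side','s40');go((510.2,-9.3,300),-167)
cv2.imwrite('pics/z40.png',np.vstack([cv2.resize(w['frame'][80:280,160:480,::-1],None,fx=2.5,fy=1.7,interpolation=2),cv2.resize(s['frame'][150:260,230:390,::-1],None,fx=5,fy=2.3,interpolation=2)]))"
```

```text
t 37.9 at [513.4  -9.  166. ] jaw -167.1 q6 -0.14 gap 0.751 F [ 0.1 -0.5 -0.6] -> shift cm [ -0.04   0.19 -13.4 ] turn -0.05518336975185889
```

View pics/z40.png

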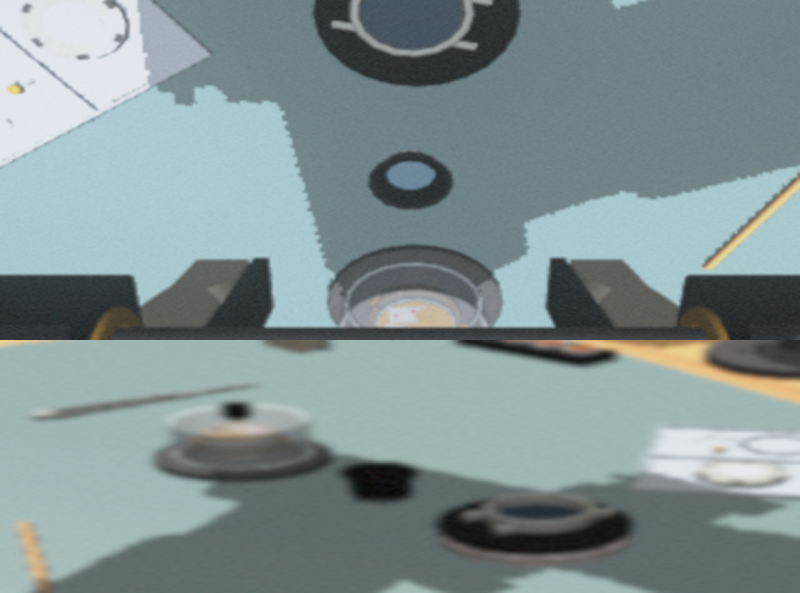

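All the pieces look right. One last high view will check the midpoint from a single picture.

Emit:
apply_moves([
  [[0,0,-4],0,-1],
  [[-1,0,-8],0,-1],
  [[-3,0,-12],0,-1],
  [[-5,0,-15],0,-1],
  [[-6,0,-16],0,-1],
])

```text
time_s: 38.4
eef_pos: [497.7, 50.1, 324.0]
tool_rot: [-2.454, 1.954, -0.004]
ft_force: [0.6, 0.1, -1.2]
finger_gap: 0.995
```

Emit:
apply_moves([
  [[0,0,0],0,-1],
  [[0,0,0],0,-1],
  [[0,0,0],0,-1],
  [[0,0,0],0,-1],
  [[0,0,0],0,-1],
])

```text
time_s: 38.9
eef_pos: [496.9, 48.5, 319.4]
tool_rot: [2.455, -1.958, -0.001]
ft_force: [-0.6, -0.2, -0.2]
finger_gap: 0.998
```

```bash
python3 -c "
from h import *
w=snap('wrist','w41');s=snap('top','t41');go((510.2,-9.3,300),-167)
cv2.imwrite('pics/z41.png',cv2.resize(w['frame'][0:240,160:480,::-1],None,fx=2.5,fy=2.5,interpolation=2))"
```

```text
t 39.0 at [497.   48.6 319.7] jaw -167.1 q6 -0.27 gap 1.001 F [ 0.8 -0.2  0. ] -> shift cm [ 5.94 -0.    1.97] turn -0.1376687954135889
```

View pics/z41.png

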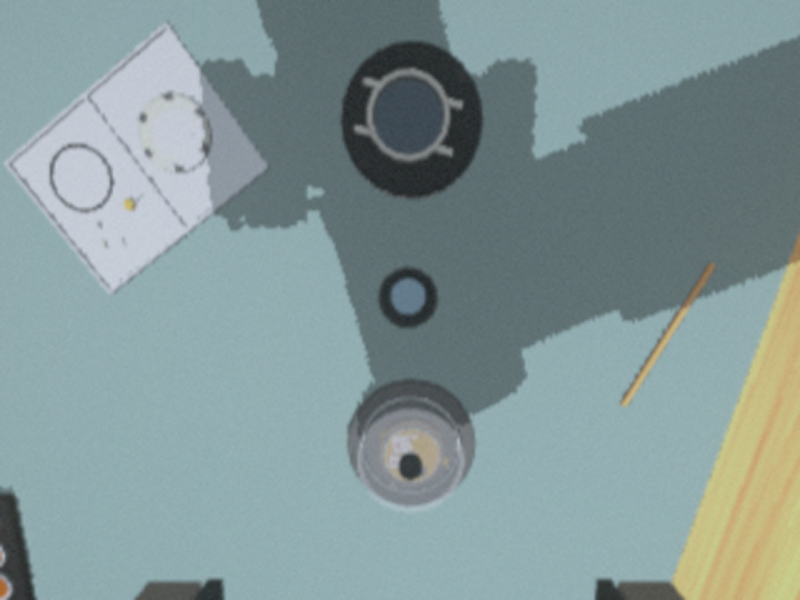

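```bash
python3 -c "
from h import *
w=load('w41');P=lambda x,y:(160+x/2.5-.4,y/2.5-.4)
def c(l,r,t,b,z): return onz(w,[P((l+r)/2,t),P((l+r)/2,b),P(l,(t+b)/2),P(r,(t+b)/2)],z)[:,:2].mean(0)
cu=c(343,482,41,196,24);lo=c(379,438,267,328,30)
F=onz(w,[P(348,440),P(475,440)],10)[:,:2];ft=np.array(F.mean(0))
fr=onz(w,P(411,379),10)[0,:2];
u=cu-fr;u/=np.linalg.norm(u);h=fr-42*u
print('cushion',cu,'loupe',lo,'holder by front edge',h,'by sides',ft)
m=(cu+h)/2;u=(h-cu)/np.linalg.norm(h-cu);d=lo-m;print('sep',np.linalg.norm(h-cu),'loupe along/off',d@u,np.cross(u,d))
m=(np.array([531.7,-102.1])+[488.6,83.6])/2;print('vs earlier mid',lo-m)
"
```

```text
cushion [ 529.5748933  -102.35251564] loupe [510.47388523  -8.30315614] holder by front edge [488.42836853  82.24021046] by sides [488.36275527  80.02995128]
sep 189.12300502625183 loupe along/off 1.3906940903467022 -1.8183781942104633
vs earlier mid [0.32388523 0.94684386]<string>:10: DeprecationWarning: Arrays of 2-dimensional vectors are deprecated. Use arrays of 3-dimensional vectors instead. (deprecated in NumPy 2.0)
```

```bash
python3 -c "
from cell import job_done
print(job_done())"
```

```text
the job is handed in; nothing more can be done
None
```

The bench is laid out as asked and handed in at about 39 s of the 109 s allowed. I set the pieces down in your order: movement, cover, case, case back, loupe. Each one was lowered to a light contact of 5 to 13 N before I opened the gripper.

Last checks, from the camera images:

| Piece | Result |
|---|---|
| Movement on the holder head | about 0.6 mm off centre |
| Dust cover | over the movement, standing level on the holder foot, centred by eye |
| Case on the cushion | about 0.8 mm off centre |
| Case back | flat in the empty half of the tray, centred to about 1 mm |
| Loupe | upright on the mat, within about 2 mm of the midpoint |

**Disagreement on the loupe:** the views differ slightly on where it stands. My earlier holder and cushion measurements put it about 1 mm from the midpoint. The last high view puts it 1.4 mm along the line and 1.8 mm off it. That is about one pixel and within the 2 mm calibration, so I left it.

No check failed, and the gripper was up and clear of everything at hand-in.

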